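# Press the sealing frame's cover strip home

## Task

The grey cover strip on the blue sealing frame still has its four white snap buttons standing proud. Take the orange hand presser, set its shoe on the strip at the yellow end and sweep it along the strip to the other end in one pass, pressing steadily all the way, between the buttons too, so that each button goes fully home in turn, but never with more than about 25 N. Then stand the presser upright on the bench beside the stand and let go, leaving the other things on the bench where they are.

Things in the scene. Friction and masses are not known exactly. Their poses are not given: they have to be found in the camera images.
- presser: orange hand presser standing upright, 108 mm tall. Origin: middle of the underside of its white shoe (spring relaxed), z up the handle. The shoe is 36 mm long along the presser's x, 32 mm wide along y; underside flat for 18 mm, both ends turned up by 5 mm, so sweep it along its own x, either way. The shoe is sprung: gives from 3.3 N, 3 N per mm, bottoms after 5 mm at 18 N.
- handle (a point): middle of the presser's handle, 80 mm above the shoe's underside, axes as the presser. Handle 26 x 26 mm, from 52 to 108 mm above the underside (either pair of sides can be gripped), above a 34 mm square black collar (42 to 52 mm).
- stand: service stand fixed on the bench, base 150 (x) x 260 (y) x 10 mm; origin under its centre. On its blue 134 x 254 mm frame's near bar lies the grey cover strip, 18 mm wide, along the stand's y at x = -56 mm, y = -103 to +107 mm, yellow end cap at +y. Four white domed buttons on it at y = +60, +20, -20, -60 mm (1 to 4). Frame top 12 mm below the strip's face.
- strip_start (a point): on the stand (fixed to its base), x = -56, y = +90, z = 70 mm, axes as the stand: where the strip's face, between yellow cap and button 1, would be with the frame level. The frame is clamped at an unmeasured slope (up to 0.065 rad either way about the stand's x at y = -110) and height (6 mm either way), so the face is up to 19 mm off here and 9 mm off at button 4: feel for it.
- button1 (a joint): travel of snap button 1 at y = +60 mm on the stand, m: 0 = standing 4.5 mm proud of the strip, 0.004 = fully home (0.5 mm proud). It yields at about 6 N and stays where it is pushed.
- button2 (a joint): travel of snap button 2 at y = +20 mm on the stand, m: 0 = standing 4.5 mm proud of the strip, 0.004 = fully home (0.5 mm proud). It yields at about 6 N and stays where it is pushed.
- button3 (a joint): travel of snap button 3 at y = -20 mm on the stand, m: 0 = standing 4.5 mm proud of the strip, 0.004 = fully home (0.5 mm proud). It yields at about 6 N and stays where it is pushed.
- button4 (a joint): travel of snap button 4 at y = -60 mm on the stand, m: 0 = standing 4.5 mm proud of the strip, 0.004 = fully home (0.5 mm proud). It yields at about 6 N and stays where it is pushed.
- chilli_jar: red-capped jar, 59 mm across, 86 mm tall, origin under its centre; bystander
- tub_radish: clear food tub with green lid, 89 x 129 x 56 mm, origin under its centre; bystander
- tape_roll: roll of brown tape lying flat, 93 mm across, 48 mm tall, origin under its centre; bystander
- garlic: garlic bulb, about 60 mm across, 58 mm tall, origin at its underside; bystander

How it is judged:
By the outcome, as a careful person would: the job done as asked, in the order asked, and still so for the second after the job is handed in, with the robot touching nothing.
It also fails if it takes over 72 s, if anything falls off the work surface, if the arm or the gripper's body presses on something with over 40 N, if the wrist force passes 120 N, or if a joint passes its speed limit or range.

## Robot

A 6-joint arm with a two-finger parallel gripper is mounted at the origin on a cart in front of the work surface, level with it; the furniture and walls round the work are solid. World frame = base frame: x ahead of the robot, y to its left, z up, the work surface at z = 0. Lengths are in mm, angles in rad, forces in N, time in s.
With the tool pointing down it reaches from about 350 to 875 mm from the base axis. Payload 4.2 kg.
Tool frame: the origin (TCP) lies midway between the tips of the shut fingers; the grasp point (between the pads) lies 19 mm behind it (arm.grip_point_offset is the distance from the TCP to the grasp point, in mm); y points along the fingers, z is the direction in which the jaws open and shut, and the axes are right-handed (so a half turn about y gives the same grasp; the last joint's range is limited). The gripper opens to 85 mm and grips with 20 to 120 N. Pads are 22 mm wide; open, the fingers measure 114 mm over their backs; the gripper's body (76 mm by 85 mm) begins 54 mm behind the grasp point. The pads swing forward as they close: fully open they stand 13 mm farther back than shut.
Start: joints at [-0.869, 0.385, 0.008, 0, -1.194, -0.259], TCP at [267.806, -564.694, 231.312] pointing down, gripper open.
Joint ranges: [-3.14, 3.14], [-1.21, 2.06], [-1.07, 1.41], [-3.16, 2.05], [-2.99, -0.16], [-3.1, 3.1]. Speed limits (rad/s): [2.79, 2.79, 3.14, 3.14, 3.14, 3.14].

## Interface

Orientations are given as a unit quaternion [x, y, z, w].
In Python, from bench import arm, optics, job_done, spotter gives the robot as it stands.
- The arm moves only by the tool jog_arm, never from a script. Its arguments are lists of equal length, an entry for each row: "translation": the shift along the tool's x, y, z in units of 50 mm (1.0 is 50 mm), a list of three; "rot": the turn, a rotation vector about the tool's x, y, z in units of 8 degrees (1.0 is 8 degrees), a list of three; "gripper": the opening, from 0 (shut) to 1 (fully open). A call has 1 to 20 rows; each row is the pose to reach, as a shift and turn from the pose measured when the call began, along the tool's axes at that moment; what a row does not reach only later rows make up. A row lasts 1/10 s, in which the tool goes at most 50 mm and 8.59 degrees, less where a joint would pass 70% of its speed; a pose out of reach is approached as far as the arm can. A call with a gripper value outside its range is refused whole. The fingers move at their own pace and stop on an object; the grip force is fixed at half the most. Time passes only in rows, so rows that repeat a pose let the fingers close. It gives the time, the measured TCP pose, the force and the opening at its end, in the units of the state.
- arm.read_state(): the state, without advancing time (a new reading comes with each control period).
- optics.get_image(name): name is "scene" or "top"; returns a dict with "frame" (384x512x3 uint8, red, green, blue), "mtx" (3x3 intrinsics, pixels), "xyz" and "attitude" of the camera in the world. Camera axes: x right, y down, z forward; pixel columns grow to the right and rows downward; lengths in mm; the calibration is good to about 2 mm. A picture is of the moment at which its call begins. There is no depth.
- job_done(): hands the job in, once; it reports no verdict.
Trained networks look in the newest picture that a camera, given by its name, has taken for a name from the list of things; names that differ only in an ending like _2 or _b are one class to them, and where a whole thing is asked for, a point or a joint stands for the part that bears it (a point fixed in the world has none). Each returns a list of dicts, best first, with "score" (0 to 1); they miss things now and then, are a little off and sometimes report something else, mostly with a low value. They report only what shows in the picture. A call takes as long as a camera call.
- spotter.look_for(camera, thing): "centre" ([x, y, z] in mm, in the coordinates of the camera as it stood for that picture, good to about 4 mm: the middle of the surface that is visible of it).
The state is a dict: "clock": time; "joints": joint angles; "joint_vel": joint speeds; "joint_efforts": joint torques, N m; "position": TCP position; "ee_rot": TCP orientation; "contact_force": force on the tool from outside, world axes, zero at the start; "wrist_torque": the same for the moment, N m; "gripper_width": finger opening in mm.
Only numpy, scipy, OpenCV 4.12 (cv2) and the standard library are available. Lean on these libraries where they do the work, as an engineer would, in place of code of your own. Each camera call takes 0.05 s, during which the arm holds its last target. There are 200 camera calls.

## Working session

There is one attempt and no reset: what is moved stays moved. The work goes in short steps, Python scripts to look and compute and a tool call to move; the robot and the scene stay as the last step left them, time stands still between calls to the robot, and variables do not carry over. Pictures are saved under pics/ and viewed, about 8 in all and at most 12, crops included, and the job is handed in when it is done.

Besides the shell and the picture viewer there is one more tool, called after "Emit:" as name(argument=value, ...) on one line, values as JSON. jog_arm: Moves the arm, as the interface text tells. Its arguments: {"type":"object","properties":{"translation":{"type":"array"},"rot":{"type":"array"},"gripper":{"type":"array"}},"required":["translation","rot","gripper"]}

```bash
mkdir -p pics; ls; cat > h.py <<'E'
import numpy as np,cv2
from scipy.spatial.transform import Rotation as R
from bench import arm,optics,job_done,spotter
def shot(cam,name=None):
    d=optics.get_image(cam)
    if name: cv2.imwrite('pics/'+name,d['frame'][:,:,::-1])
    return d
def att(d):
    a=np.array(d['attitude'],float)
    return R.from_matrix(a) if a.shape==(3,3) else R.from_quat(a)
def find(cam,d,thing):
    return [(att(d).apply(r['centre'])+np.array(d['xyz']),r['score']) for r in spotter.look_for(cam,thing)]
def ray(d,u,v,z):
    k=np.linalg.inv(np.array(d['mtx']))@[u,v,1]; w=att(d).apply(k); o=np.array(d['xyz'])
    return o+w*(z-o[2])/w[2]
def pix(d,p):
    c=att(d).inv().apply(np.array(p)-d['xyz']); q=np.array(d['mtx'])@c; return q[:2]/q[2]
def st():
    s=arm.read_state(); return s
E
python3 - <<'E'
from h import *
np.set_printoptions(precision=3,suppress=True)
s=st();print(s)
for cam in('top','scene'):
    d=shot(cam,cam+'1.png');print(cam,d['xyz'],d['attitude'],d['mtx'])
    for t in('presser','stand','chilli_jar','tub_radish','tape_roll','garlic','button1'):
        print(t,find(cam,d,t)[:5 if t=='button1' else 2])
print(R.from_quat(s['ee_rot']).as_matrix())
E
```

```text
pics
{'clock': 0.0, 'joints': array([-0.869,  0.386,  0.007, -0.   , -1.194, -0.259]), 'joint_vel': array([ 0.001, -0.   ,  0.   , -0.   , -0.   , -0.   ]), 'joint_efforts': array([  0.   , -39.229,  18.84 ,   4.186,  -0.005,  -0.   ]), 'position': array([ 267.568, -564.19 ,  230.239]), 'ee_rot': array([-0.689, -0.155,  0.155,  0.691]), 'contact_force': array([-0.133, -0.344, -0.259]), 'wrist_torque': array([ 0.047, -0.063,  0.014]), 'gripper_width': 85.49151078939957}
top [-232.813  -32.65  1693.678] [ 0.701 -0.68   0.153 -0.153] [[478.509   0.    255.246]
 [  0.    478.509 197.608]
 [  0.      0.      1.   ]]
presser [(array([494.906, 238.604,  64.665]), 0.47), (array([578.029, 426.492,  52.585]), 0.25)]
stand [(array([603.061, -16.025,  44.599]), 0.57)]
chilli_jar []
tub_radish [(array([577.483, 428.487,  54.332]), 0.84)]
tape_roll [(array([ 658.387, -451.278,   35.791]), 0.84)]
garlic [(array([449.273, 420.558,  43.365]), 0.61)]
button1 []
scene [-574.954  317.239 1310.789] [-0.565  0.738 -0.297  0.219] [[469.258   0.    259.084]
 [  0.    469.258 186.63 ]
 [  0.      0.      1.   ]]
presser [(array([485.236, 246.88 ,  61.974]), 0.73)]
stand [(array([572.448, -38.338,  38.661]), 0.6)]
chilli_jar [(array([571.28 , -36.647,  40.321]), 0.65)]
tub_radish [(array([567.096, 426.838,  47.311]), 0.62), (array([575.641, -42.41 ,  40.552]), 0.46)]
tape_roll [(array([ 637.305, -449.273,   29.66 ]), 0.93), (array([569.868, -38.85 ,  40.445]), 0.22)]
garlic [(array([438.362, 420.653,  33.623]), 0.78)]
button1 []
[[ 0.904 -0.001 -0.428]
 [ 0.428  0.002  0.904]
 [-0.    -1.     0.002]]
```

```bash
python3 - <<'E'
import cv2
a=cv2.imread('pics/top1.png')
cv2.imwrite('pics/top1c.png',cv2.resize(a[100:310,150:420] if 0 else a,(800,600),interpolation=2))
b=cv2.imread('pics/scene1.png')
cv2.imwrite('pics/scene1c.png',cv2.resize(b,(800,600),interpolation=2))
E
```

```text
(no output)
```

View pics/top1c.png

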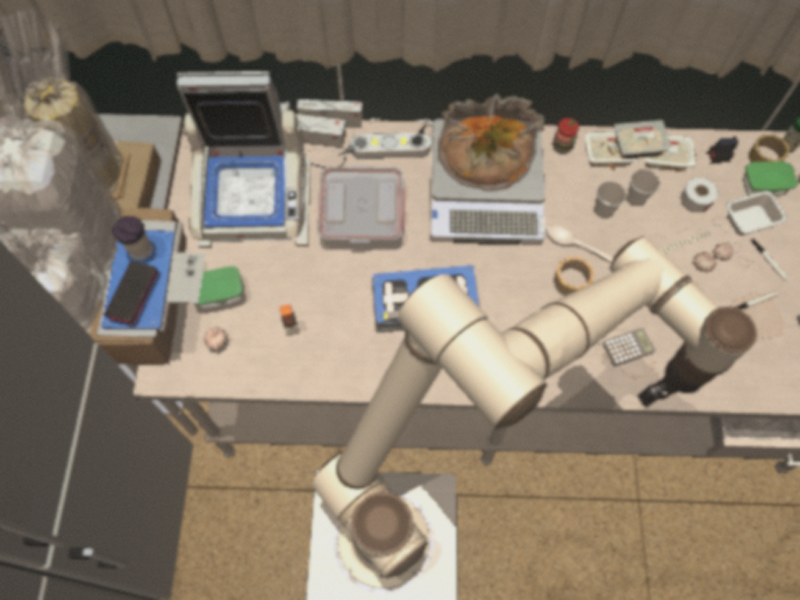

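View pics/scene1c.png

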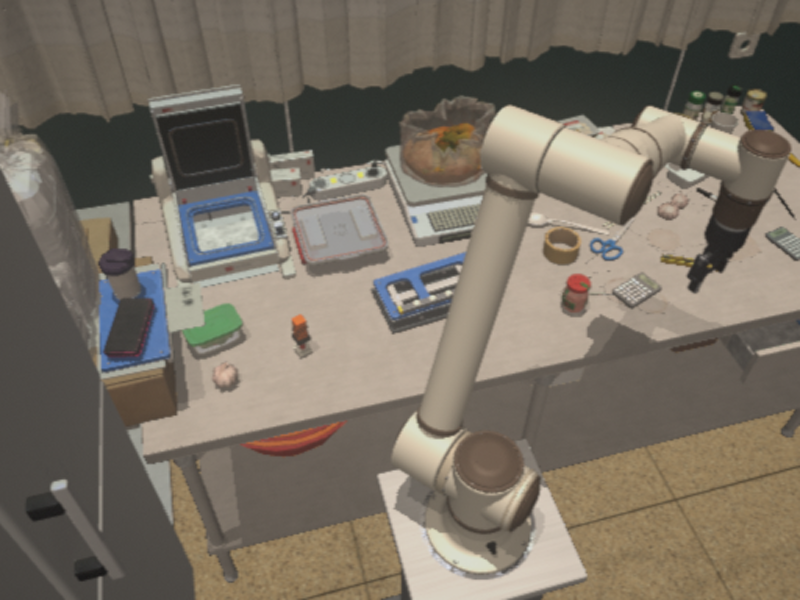

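```bash
python3 - <<'E'
import cv2,numpy as np
a=cv2.imread('pics/top1.png');b=cv2.imread('pics/scene1.png')
# top presser px (184,203); scene (192,214)
A=cv2.resize(a[180:225,160:205],(400,400),interpolation=cv2.INTER_CUBIC)
B=cv2.resize(b[190:240,170:220],(400,400),interpolation=cv2.INTER_CUBIC)
cv2.imwrite('pics/pr.png',np.hstack([A,B]))
from h import *
E
```

```text
(no output)
```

View pics/pr.png

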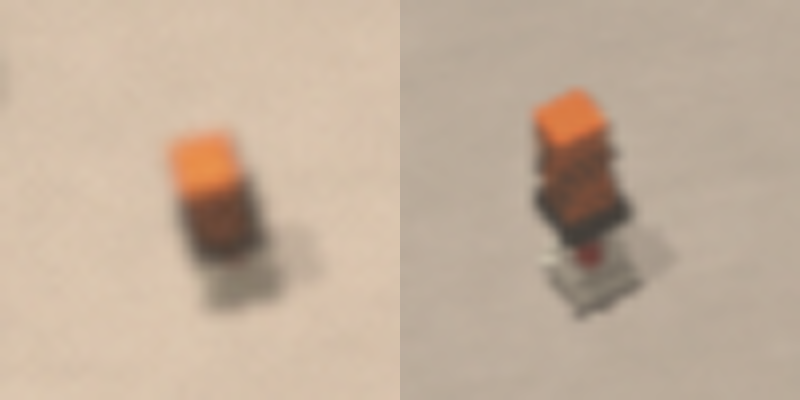

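```bash
python3 - <<'E'
from h import *
np.set_printoptions(precision=1,suppress=True)
dt=shot('top');ds=shot('scene')
for n,d,pts,sc,o,z in(('scene top',ds,[(178,88),(208,125),(162,147),(135,108)],8,(170,190),108),
  ('top top',dt,[(168,140),(232,132),(243,187),(183,197)],400/45,(160,180),108),
  ('scene shoe',ds,[(145,268),(182,318),(240,285)],8,(170,190),0),
  ('top shoe bottom edge',dt,[(205,308),(282,298)],400/45,(160,180),0)):
    P=np.array([ray(d,o[0]+u/sc,o[1]+v/sc,z)[:2] for u,v in pts])
    e=np.diff(P,axis=0); print(n,P.tolist(),'mean',P.mean(0),'len',np.linalg.norm(e,axis=1),'ang',np.degrees(np.arctan2(e[:,1],e[:,0])))
E
```

```text
scene top [[505.49845397387105, 241.26140773337895], [481.6118019727752, 232.6036883184247], [474.4631386230511, 253.4345030544847], [498.947309473754, 260.8155823013201]] mean [490.1 247. ] len [25.4 22.  25.6] ang [-160.1  108.9   16.8]
top top [[505.3999414433515, 259.14026986048344], [509.8569433401135, 233.1539254592662], [485.12932875172044, 226.42163387278322], [479.87682707215697, 250.53948720274076]] mean [495.1 242.3] len [26.4 25.6 24.7] ang [ -80.3 -164.8  102.3]
scene shoe [[500.4460045927864, 266.973954235462], [468.3919652861799, 255.92606147033354], [480.1005086108754, 227.90809576096663]] mean [483.  250.3] len [33.9 30.4] ang [-161.   -67.3]
top shoe bottom edge [[476.19114735166795, 255.3697549186026], [481.9008614189828, 222.56023543896046]] mean [479. 239.] len [33.3] ang [-80.1]
```

```bash
python3 - <<'E'
from h import *
out=[]
for cam,(u,v) in(('top',(187,208)),('scene',(194,222))):
    im=np.mean([shot(cam)['frame'].astype(float) for _ in range(6)],0)
    d=shot(cam); np.save('pics/avg_'+cam+'.npy',im)
    c=im[v-15:v+15,u-15:u+15,::-1]
    if cam=='scene': c=im[v-12:v+18,u-15:u+15,::-1]
    y0=v-15 if cam=='top' else v-12
    c=cv2.resize(np.clip((c-60)*1.4,0,255).astype(np.uint8),(400,400),interpolation=cv2.INTER_CUBIC)
    out.append(c)
cv2.imwrite('pics/pr2.png',np.hstack(out))
E
```

```text
(no output)
```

View pics/pr2.png

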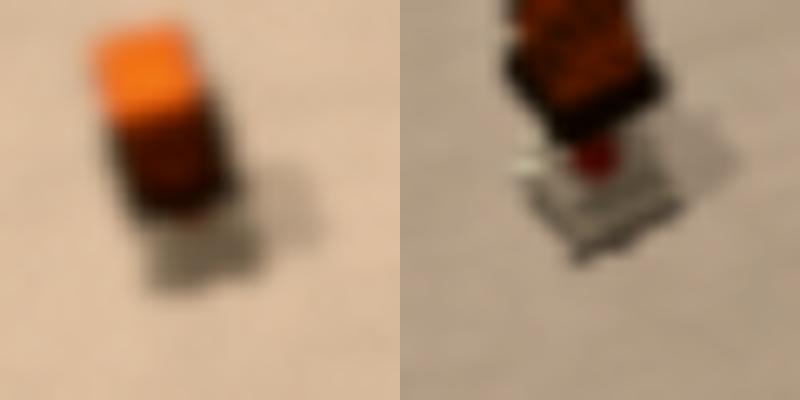

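```bash
cat >> h.py <<'E'
def plan(p,yaw,tilt=None):
    """units for TCP to p, tool x at yaw (deg), tool y down; optional extra world Rotation"""
    s=st();q=R.from_quat(s['ee_rot']);c,n=np.cos(np.radians(yaw)),np.sin(np.radians(yaw))
    T=R.from_matrix(np.array([[c,0,-n],[n,0,c],[0,-1,0]]))
    if tilt is not None:T=tilt*T
    t=q.inv().apply(np.array(p)-s['position'])/50; r=np.degrees((q.inv()*T).as_rotvec())/8
    print('t',t.round(3).tolist(),'r',r.round(3).tolist(),'pos',s['position'].round(1),'F',s['contact_force'].round(1),'w',round(s['gripper_width'],1),'t',s['clock'])
E
python3 - <<'E'
from h import *
plan((492.5,244.5,200),16)
E
```

```text
t [10.995, 0.626, 12.698] r [0.0, 1.171, 0.0] pos [ 267.8 -564.7  231.3] F [-0.7 -0.2  0. ] w 85.0 t 1.6
```

Emit:
jog_arm(translation=[[11, 0.62, 12.7], [11, 0.62, 12.7], [11, 0.62, 12.7], [11, 0.62, 12.7], [11, 0.62, 12.7], [11, 0.62, 12.7], [11, 0.62, 12.7], [11, 0.62, 12.7], [11, 0.62, 12.7], [11, 0.62, 12.7], [11, 0.62, 12.7], [11, 0.62, 12.7], [11, 0.62, 12.7], [11, 0.62, 12.7], [11, 0.62, 12.7], [11, 0.62, 12.7], [11, 0.62, 12.7], [11, 0.62, 12.7], [11, 0.62, 12.7]], rot=[[0, 1.17, 0], [0, 1.17, 0], [0, 1.17, 0], [0, 1.17, 0], [0, 1.17, 0], [0, 1.17, 0], [0, 1.17, 0], [0, 1.17, 0], [0, 1.17, 0], [0, 1.17, 0], [0, 1.17, 0], [0, 1.17, 0], [0, 1.17, 0], [0, 1.17, 0], [0, 1.17, 0], [0, 1.17, 0], [0, 1.17, 0], [0, 1.17, 0], [0, 1.17, 0]], gripper=[1, 1, 1, 1, 1, 1, 1, 1, 1, 1, 1, 1, 1, 1, 1, 1, 1, 1, 1])

```text
clock: 3.5
position: [492.4, 245.4, 199.7]
ee_rot: [0.7, 0.099, -0.099, -0.7]
contact_force: [-0.9, -0.6, -0.2]
gripper_width: 85.7
```

Now picture the stand, which should be unobstructed, before descending.

```bash
python3 - <<'E'
from h import *
np.set_printoptions(precision=1,suppress=True)
plan((492.5,244.5,61),16)
c=[]
for cam in('top','scene'):
    im=np.mean([shot(cam)['frame'].astype(float) for _ in range(4)],0); d=shot(cam)
    for t in('stand','button1','strip_start','presser'): print(cam,t,find(cam,d,t)[:4])
    u,v=pix(d,(600,-15,50)).astype(int); print(u,v)
    k=im[v-50:v+50,u-50:u+50,::-1].astype(np.uint8); print('origin',u-50,v-50)
    c.append(cv2.resize(k,(400,400),interpolation=cv2.INTER_CUBIC))
cv2.imwrite('pics/st.png',np.hstack(c))
E
```

```text
t [-0.0, 2.774, -0.016] r [0.004, 0.011, -0.009] pos [492.4 245.4 199.7] F [-0.9 -0.6 -0.2] w 85.7 t 3.5
top stand [(array([572.1, -85.5,  40.8]), 0.8)]
top button1 [(array([ 453.1, -405.6,   84.9]), 0.61)]
top strip_start [(array([576. , -85.7,  39.9]), 0.81)]
top presser [(array([570.9, -86.7,  43.5]), 0.66)]
254 181
origin 204 131
scene stand [(array([ 556.5, -115.9,   40.6]), 0.74)]
scene button1 []
scene strip_start [(array([ 563.3, -117.3,   42.5]), 0.68)]
scene presser [(array([485.3, 247.7,  60.6]), 0.62)]
257 179
origin 207 129
```

View pics/st.png

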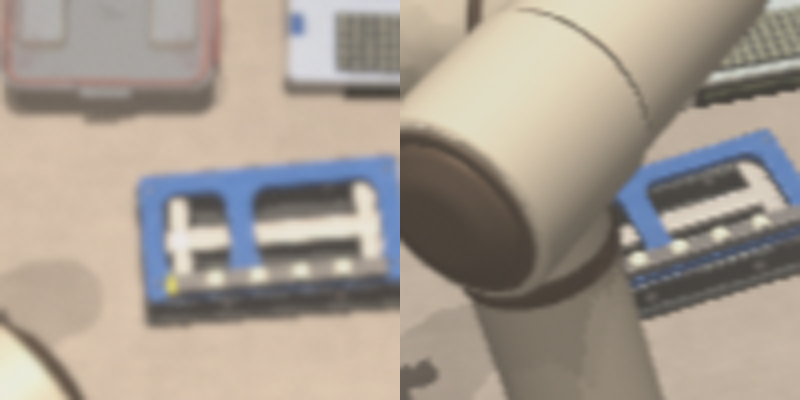

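```bash
python3 - <<'E'
from h import *
np.set_printoptions(precision=1,suppress=True)
dt=shot('top');ds=shot('scene')
T=np.array([(215,278),(258,273),(301,268),(343,265)])/4+(204,131)-.375
S=np.array([(238,259),(280,246),(320,233),(360,221)])/4+(207,129)-.375
def P(d): r=att(d).inv().as_matrix(); return np.array(d['mtx'])@np.c_[r,-r@np.array(d['xyz'])]
X=cv2.triangulatePoints(P(dt),P(ds),T.T,S.T);X=(X[:3]/X[3]).T;print(X)
e=X[0]-X[3];print('len',np.linalg.norm(e),'yaw of +y',np.degrees(np.arctan2(e[1],e[0])))
for z in(60,65,70,75,80):
    A=np.array([ray(dt,*p,z) for p in T]);B=np.array([ray(ds,*p,z) for p in S])
    print(z,A.mean(0),B.mean(0),np.linalg.norm(A[0]-A[3]),np.degrees(np.arctan2(*(A[0]-A[3])[[1,0]])),np.degrees(np.arctan2(*(B[0]-B[3])[[1,0]])))
u,v=576/800*512,290*384/600
print('jar',ray(ds,u,v,45))
print('cap',ray(dt,204+173/4,131+285/4,72))
print('base corners', ray(dt,204+150/4,131+325/4,0))
plan((492.5,244.5,61),16)
E
```

```text
[[ 522.2  -27.8   53.4]
 [ 528.1  -68.7   53.7]
 [ 534.9 -109.3   53.1]
 [ 538.2 -149.    55.2]]
len 122.28158595760216 yaw of +y 97.51633665174792
60 [528.  -88.6  60. ] [525.5 -86.7  60. ] 121.50443772527892 98.15918157462778 97.9023319479419
65 [525.6 -88.4  65. ] [521.1 -85.   65. ] 121.13256393753487 98.15918157462775 97.90233194794195
70 [523.3 -88.2  70. ] [516.7 -83.4  70. ] 120.76069014979079 98.15918157462772 97.90233194794186
75 [521.  -88.1  75. ] [512.3 -81.8  75. ] 120.38881636204677 98.1591815746278 97.9023319479419
80 [518.6 -87.9  80. ] [507.9 -80.2  80. ] 120.01694257430272 98.15918157462775 97.90233194794193
jar [ 470.2 -409.9   45. ]
cap [503.4   9.2  72. ]
base corners [493.1  31.6   0. ]
t [-0.005, 2.785, -0.004] r [0.0, 0.002, -0.001] pos [492.7 244.8 200.3] F [ 0.3 -0.1 -0.2] w 85.4 t 4.5
```

Emit:
jog_arm(translation=[[0, 1, 0], [0, 2, 0], [0, 2.76, 0], [0, 2.76, 0], [0, 2.76, 0], [0, 2.76, 0], [0, 2.76, 0], [0, 2.76, 0], [0, 2.76, 0], [0, 2.76, 0], [0, 2.76, 0]], rot=[[0, 0, 0], [0, 0, 0], [0, 0, 0], [0, 0, 0], [0, 0, 0], [0, 0, 0], [0, 0, 0], [0, 0, 0], [0, 0, 0], [0, 0, 0], [0, 0, 0]], gripper=[1, 1, 1, 1, 0, 0, 0, 0, 0, 0, 0])

```text
clock: 5.6
position: [493.5, 245.4, 63.3]
ee_rot: [-0.7, -0.099, 0.098, 0.701]
contact_force: [-0.1, 1.4, 4.9]
gripper_width: 24.9
```

```bash
python3 - <<'E'
from h import *
plan((450,200,350),16,R.from_euler('y',45,degrees=True))
E
```

```text
t [-1.072, -5.737, -0.628] r [1.546, 0.009, 5.424] pos [493.5 245.4  63.3] F [-0.1  1.4  4.9] w 24.9 t 5.6
```

Emit:
jog_arm(translation=[[0, -1, 0], [0, -2, 0], [-0.3, -3, -0.2], [-0.6, -4, -0.4], [-1.07, -5, -0.63], [-1.07, -5.7, -0.63], [-1.07, -5.7, -0.63], [-1.07, -5.7, -0.63], [-1.07, -5.7, -0.63], [-1.07, -5.7, -0.63]], rot=[[0, 0, 0], [0, 0, 0], [0.3, 0, 1], [0.6, 0, 2], [0.9, 0, 3], [1.2, 0, 4], [1.54, 0, 5.4], [1.54, 0, 5.4], [1.54, 0, 5.4], [1.54, 0, 5.4]], gripper=[0, 0, 0, 0, 0, 0, 0, 0, 0, 0])

```text
clock: 6.6
position: [450.3, 199.9, 346.2]
ee_rot: [-0.61, 0.177, 0.358, 0.684]
contact_force: [-0.7, 1.2, -1.6]
gripper_width: 25.9
```

```bash
python3 - <<'E'
from h import *
s=st();print(s['position'],R.from_quat(s['ee_rot']).as_matrix().round(2).tolist(),s['contact_force'],s['gripper_width'])
a=R.from_quat(s['ee_rot']).as_matrix()[:,1]
c=[]
for cam in('scene','top'):
    im=np.mean([shot(cam)['frame'].astype(float) for _ in range(6)],0); d=shot(cam)
    u,v=pix(d,s['position']+a*45).round().astype(int);print(u,v)
    k=np.clip((im[v-20:v+20,u-20:u+20,::-1]-20)*1.3,0,255).astype(np.uint8)
    c.append(cv2.resize(k,(400,400),interpolation=cv2.INTER_CUBIC))
cv2.imwrite('pics/tilt.png',np.hstack(c))
E
```

```text
[450.31656032 199.85643653 346.1972816 ] [[0.68, -0.71, -0.2], [0.27, -0.0, 0.96], [-0.68, -0.71, 0.19]] [-0.68900067  1.21303926 -1.62440859] 25.871118602541074
205 174
186 193
```

View pics/tilt.png

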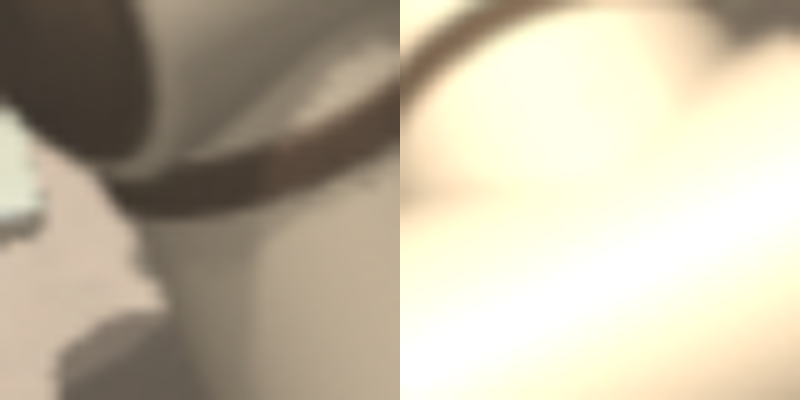

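```bash
python3 - <<'E'
from h import *
h=np.array([-.774,.633,0])
plan((400,-450,300),50.7,R.from_rotvec(np.radians(40)*np.array([.633,.774,0])))
E
```

```text
t [-3.628, 1.395, -12.481] r [1.555, -5.443, -3.036] pos [450.1 199.9 348.2] F [ 0.4 -0.1 -2.3] w 25.0 t 7.3
```

Emit:
jog_arm(translation=[[-3.6, 1.4, -12.5], [-3.6, 1.4, -12.5], [-3.6, 1.4, -12.5], [-3.6, 1.4, -12.5], [-3.6, 1.4, -12.5], [-3.6, 1.4, -12.5], [-3.6, 1.4, -12.5], [-3.6, 1.4, -12.5], [-3.6, 1.4, -12.5], [-3.6, 1.4, -12.5], [-3.6, 1.4, -12.5], [-3.6, 1.4, -12.5], [-3.6, 1.4, -12.5], [-3.6, 1.4, -12.5], [-3.6, 1.4, -12.5], [-3.6, 1.4, -12.5]], rot=[[1.55, -5.4, -3], [1.55, -5.4, -3], [1.55, -5.4, -3], [1.55, -5.4, -3], [1.55, -5.4, -3], [1.55, -5.4, -3], [1.55, -5.4, -3], [1.55, -5.4, -3], [1.55, -5.4, -3], [1.55, -5.4, -3], [1.55, -5.4, -3], [1.55, -5.4, -3], [1.55, -5.4, -3], [1.55, -5.4, -3], [1.55, -5.4, -3], [1.55, -5.4, -3]], gripper=[0, 0, 0, 0, 0, 0, 0, 0, 0, 0, 0, 0, 0, 0, 0, 0])

```text
clock: 8.9
position: [401.2, -450.0, 298.8]
ee_rot: [-0.384, -0.178, 0.389, 0.819]
contact_force: [0.3, 0.6, -1.2]
gripper_width: 25.5
```

```bash
python3 - <<'E'
from h import *
s=st()
print(s['joints'].round(2))
a=R.from_quat(s['ee_rot']).as_matrix()[:,1]
c=[]
for cam in('scene','top'):
    im=np.mean([shot(cam)['frame'].astype(float) for _ in range(4)],0); d=shot(cam)
    u,v=pix(d,s['position']+a*30).round().astype(int);print(u,v)
    np.save('pics/tilt_%s.npy'%cam,im)
    k=np.clip((im[v-28:v+28,u-28:u+28,::-1]-20)*1.2,0,255).astype(np.uint8)
    c.append(cv2.resize(k,(400,400),interpolation=cv2.INTER_CUBIC))
cv2.imwrite('pics/tilt2.png',np.hstack(c))
E
```

```text
[-0.6   0.69  0.55 -0.06 -2.12 -0.1 ]
400 154
384 213
```

View pics/tilt2.png

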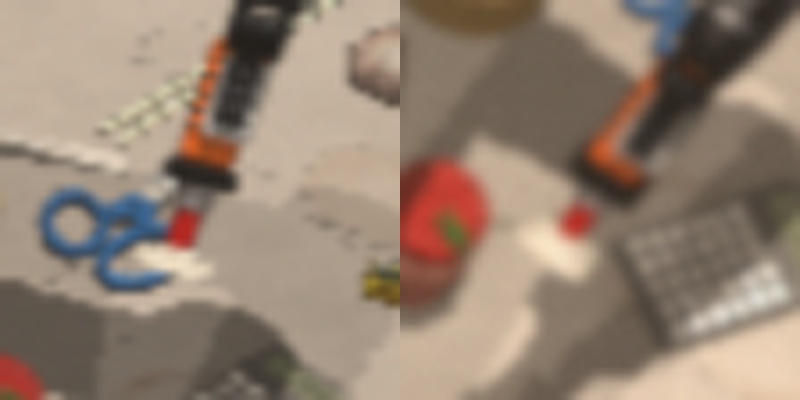

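```bash
python3 - <<'E'
from h import *
a=np.load('pics/tilt_scene.npy');b=np.load('pics/tilt_top.npy')
A=a[150:172,385:407,::-1]; u=356+560/400*0
B=b[206:228,367:389,::-1]
B=b[int(185+240/7.14)-11:int(185+240/7.14)+11,int(356+160/7.14)-11:int(356+160/7.14)+11,::-1]
cv2.imwrite('pics/shoe.png',np.hstack([cv2.resize(np.clip(k,0,255).astype(np.uint8),(400,400),interpolation=cv2.INTER_CUBIC) for k in(A,B)]))
s=st();q=R.from_quat(s['ee_rot'])
# predicted outlines in crop coordinates for A (x=tool x) and B (x = tool z)
for cam,o in(('scene',(385,150)),('top',(int(356+160/7.14)-11,int(185+240/7.14)-11))):
    d=shot(cam)
    for n in'AB':
        pts=[(18,16,5),(18,-16,5),(9,-16,0),(9,16,0),(-9,16,0),(-9,-16,0),(-18,-16,5),(-18,16,5)]
        out=[]
        for x,y,z in pts:
            l=(x,63.3-z,y) if n=='A' else (y,63.3-z,x)
            p=pix(d,s['position']+q.apply(l)); out.append(((p-o+.5)*400/22).round().astype(int).tolist())
        print(cam,n,out)
E
```

```text
scene A [[136, 197], [143, 195], [183, 235], [177, 238], [278, 267], [282, 263], [340, 251], [337, 254]]
scene B [[147, 200], [326, 251], [318, 277], [140, 226], [144, 225], [320, 275], [329, 248], [154, 198]]
top A [[120, 203], [173, 153], [199, 204], [146, 255], [230, 316], [281, 264], [338, 274], [288, 326]]
top B [[126, 213], [275, 323], [274, 329], [126, 220], [156, 191], [302, 299], [332, 264], [185, 157]]
```

View pics/shoe.png

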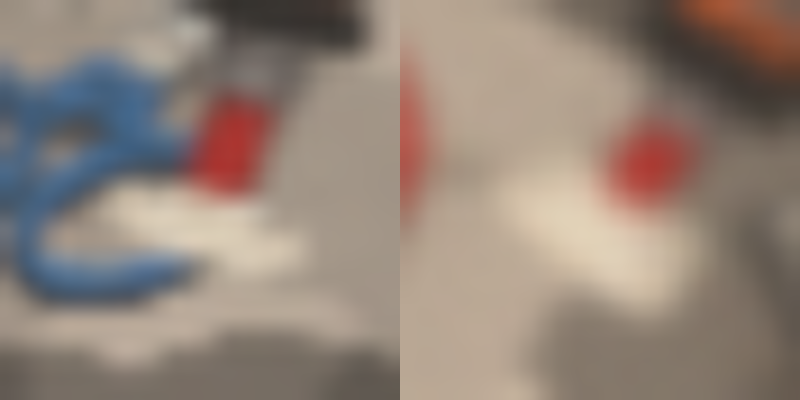

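```bash
cat > fit.py <<'E'
from h import *
from scipy.optimize import minimize
def model(n,th):
    prof=[(-18,5),(-13.5,1.2),(-9,0),(9,0),(13.5,1.2),(18,5)]
    P=[]
    for x,z in prof:
        for y in(-16,16):
            for t in(0,th):
                P.append((x,63.3-z-t,y) if n=='A' else (y,63.3-z-t,x))
    return np.array(P)
def parts(n,th):  # quads pairs -> union of convex hulls by segment
    P=model(n,th).reshape(6,4,3); return [P[i:i+2].reshape(-1,3) for i in range(5)]
def run(imfile,cam,pose=None):
    im=np.load(imfile);d=shot(cam);s=st();q=R.from_quat(s['ee_rot']);pos=s['position']
    c=pix(d,pos+q.apply((0,62,0))).round().astype(int);W=13;K=10
    crop=im[c[1]-W:c[1]+W+1,c[0]-W:c[0]+W+1]
    red=(crop[...,0]>1.45*crop[...,1]);dark=crop.sum(2)<330
    blue=crop[...,2]>crop[...,0]
    bad=cv2.dilate((red|dark|blue).astype(np.uint8),np.ones((3,3)))>0
    yy,xx=np.mgrid[-1:1:(2*W+1)*1j,-1:1:(2*W+1)*1j]
    for n in'AB':
      best=None
      for th in(1.5,3,5):
        PX=[np.array([pix(d,pos+q.apply(l)) for l in h])-c+W for h in parts(n,th)]
        def cost(o):
            m=np.zeros(((2*W+1)*K,)*2,np.uint8)
            for h in PX:
                cv2.fillConvexPoly(m,cv2.convexHull((((h+o[:2]+.5)*K)).round().astype(np.int32)),1)
            f=cv2.resize(cv2.GaussianBlur(m.astype(np.float32),(0,0),o[2]*K),(2*W+1,2*W+1),interpolation=cv2.INTER_AREA)
            near=(cv2.dilate((f>.1).astype(np.uint8),np.ones((7,7)))>0)&~bad
            e=0
            for ch in range(3):
                A=np.c_[f[near],np.ones(near.sum()),xx[near],yy[near]];b=crop[...,ch][near]
                w=np.linalg.lstsq(A,b,rcond=None)[0];e+=np.mean((A@w-b)**2)
            return e
        for o0 in((-1.5,-.7),(0,0),(-2.5,0)):
            r=minimize(cost,[*o0,.6],method='Nelder-Mead',options=dict(initial_simplex=[[*o0,.6],[o0[0]+1,o0[1],.7],[o0[0],o0[1]+1,.7],[*o0,1.1]],maxfev=120))
            if best is None or r.fun<best[0]: best=(r.fun,th,r.x)
      print(cam,n,best)
E
python3 -c "
from fit import *
run('pics/tilt_scene.npy','scene');run('pics/tilt_top.npy','top')"
```

```text
scene A (np.float64(86.4189494325407), 1.5, array([-1.45783675, -0.87150081,  0.87680842]))Traceback (most recent call last):
  File "<string>", line 3, in <module>
    run('pics/tilt_scene.npy','scene');run('pics/tilt_top.npy','top')
    ~~~^^^^^^^^^^^^^^^^^^^^^^^^^^^^^^^
  File "fit.py", line 37, in run
    r=minimize(cost,[*o0,.6],method='Nelder-Mead',options=dict(initial_simplex=[[*o0,.6],[o0[0]+1,o0[1],.7],[o0[0],o0[1]+1,.7],[*o0,1.1]],maxfev=120))
    res = _minimize_neldermead(fun, x0, args, callback, bounds=bounds,
                               **options)
    fxe = func(xe)
    fx = function(np.copy(x), *(wrapper_args + args))
  File "fit.py", line 29, in cost
    f=cv2.resize(cv2.GaussianBlur(m.astype(np.float32),(0,0),o[2]*K),(2*W+1,2*W+1),interpolation=cv2.INTER_AREA)
                 ~~~~~~~~~~~~~~~~^^^^^^^^^^^^^^^^^^^^^^^^^^^^^^^^^^^
cv2.error: OpenCV(4.12.0) /io/opencv/modules/imgproc/src/smooth.dispatch.cpp:293: error: (-215:Assertion failed) ksize.width > 0 && ksize.width % 2 == 1 && ksize.height > 0 && ksize.height % 2 == 1 in function 'createGaussianKernels'
```

```bash
sed -i 's/o\[2\]\*K)/max(.3,abs(o[2]))*K)/' fit.py
python3 -c "
from fit import *
run('pics/tilt_scene.npy','scene');run('pics/tilt_top.npy','top')"
```

```text
scene A (np.float64(86.41893816494144), 1.5, array([-1.47576257, -0.87535699,  0.87677962]))
scene B (np.float64(90.63504001044289), 1.5, array([-1.57355803, -0.183391  ,  0.71561218]))
top A (np.float64(252.45579083670168), 1.5, array([-0.84389117, -0.99947487,  1.50626146]))
top B (np.float64(210.9249813000367), 1.5, array([-1.68016966, -0.3474496 ,  1.08445259]))
```

```bash
python3 - <<'E'
from h import *
ds=shot('scene');dt=shot('top')
for p in((0,-480,600),(100,-480,600),(200,-450,650),(250,-420,600),(0,-450,750)):
    print(p,pix(ds,p),pix(dt,p))
p=np.array((250,-420,600.)); h=np.array(ds['xyz'])-p;print(np.linalg.norm(h));h[2]=0;h/=np.linalg.norm(h)
ax=np.cross([0,0,-1],h);print(h,np.degrees(np.arctan2(ax[1],ax[0])))
plan(p,np.degrees(np.arctan2(ax[1],ax[0])),R.from_rotvec(np.radians(55)*ax))
E
```

```text
(0, -480, 600) [531.03438085 157.10707514] [452.44703855 313.87046573]
(100, -480, 600) [503.76743168 129.17783431] [446.27478053 271.11303764]
(200, -450, 650) [476.02344847  89.48354924] [435.34441441 223.4557689 ]
(250, -420, 600) [447.81233122  96.43108811] [413.706505   211.97579593]
(0, -450, 750) [550.89372257 104.57792895] [465.92806847 298.13441642]
1315.0252410593623
[-0.74563546  0.66635408  0.        ] 48.2137094941506
t [-1.491, -2.862, 5.95] r [1.878, 0.16, -0.256] pos [ 400.9 -450.6  298.6] F [ 0.5 -0.6 -2.2] w 25.6 t 9.75
```

```bash
python3 - <<'E'
from h import *
ds=shot('scene');print(att(ds).as_matrix()[:,0])
s=st();p=s['position']+att(ds).as_matrix()[:,0]*62+np.array([0,0,0]);print(p)
h=np.array(ds['xyz'])-p;h[2]=0;h/=np.linalg.norm(h);ax=np.cross([0,0,-1],h);y=np.degrees(np.arctan2(ax[1],ax[0]))
plan(p,y,R.from_rotvec(np.radians(55)*ax))
E
```

```text
[-0.26567044 -0.96399043  0.01190275]
[ 384.46061769 -510.33296107  299.35074016]
t [-1.133, -0.329, -0.383] r [1.877, 0.074, -0.163] pos [ 400.9 -450.6  298.6] F [ 0.1 -0.2 -2.4] w 25.5 t 9.8
```

Emit:
jog_arm(translation=[[-1.13, -0.33, -0.38], [-1.13, -0.33, -0.38], [-1.13, -0.33, -0.38], [-1.13, -0.33, -0.38], [-1.13, -0.33, -0.38]], rot=[[1, 0, -0.1], [1.88, 0.07, -0.16], [1.88, 0.07, -0.16], [1.88, 0.07, -0.16], [1.88, 0.07, -0.16]], gripper=[0, 0, 0, 0, 0])

```text
clock: 10.3
position: [384.7, -509.9, 301.6]
ee_rot: [-0.275, -0.126, 0.398, 0.866]
contact_force: [0.4, 0.3, -0.7]
gripper_width: 25.0
```

```bash
python3 - <<'E'
from h import *
s=st();print(s['position'])
for cam in('scene','top'):
    np.save('pics/t3_%s.npy'%cam,np.mean([shot(cam)['frame'].astype(float) for _ in range(5)],0))
E
python3 -c "
from fit import *
run('pics/t3_scene.npy','scene');run('pics/t3_top.npy','top')
s=st();im=np.load('pics/t3_scene.npy');d=shot('scene');c=pix(d,s['position']+R.from_quat(s['ee_rot']).apply((0,62,0))).round().astype(int)
a=im[c[1]-13:c[1]+13,c[0]-15:c[0]+11,::-1];cv2.imwrite('pics/t3.png',cv2.resize(a.astype(np.uint8),(500,500),interpolation=2))
"
```

```text
[ 384.68348608 -509.93864931  301.60148949]
scene A (np.float64(0.2136000000000005), 1.5, array([-4.90740741,  3.90123457,  0.25555556]))
scene B (np.float64(118.51790357222805), 1.5, array([-2.03639019, -1.18485547,  0.84919867]))
top A (np.float64(537.9997132394737), 1.5, array([-0.12297322, -0.64781461,  1.98116031]))
top B (np.float64(604.4209904226577), 1.5, array([-0.75352869, -0.18995143,  1.78977179]))
  return _methods._mean(a, axis=axis, dtype=dtype,
  ret = ret.dtype.type(ret / rcount)
```

View pics/t3.png

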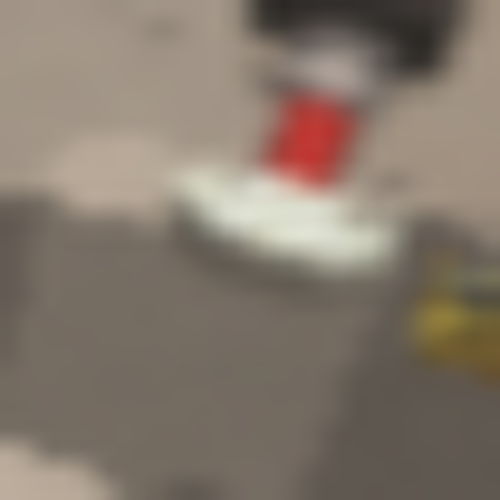

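```bash
python3 - <<'E'
from h import *
plan((515,-0.4,210),98.1)
E
```

```text
t [9.428, 4.857, 1.214] r [-6.444, -5.616, 2.927] pos [ 384.5 -510.2  299.4] F [-1.2  0.1 -1.6] w 25.3 t 10.95
```

Emit:
jog_arm(translation=[[9.43, 4.86, 1.21], [9.43, 4.86, 1.21], [9.43, 4.86, 1.21], [9.43, 4.86, 1.21], [9.43, 4.86, 1.21], [9.43, 4.86, 1.21], [9.43, 4.86, 1.21], [9.43, 4.86, 1.21], [9.43, 4.86, 1.21], [9.43, 4.86, 1.21], [9.43, 4.86, 1.21], [9.43, 4.86, 1.21], [9.43, 4.86, 1.21], [9.43, 4.86, 1.21], [9.43, 4.86, 1.21], [9.43, 4.86, 1.21], [9.43, 4.86, 1.21]], rot=[[-6.44, -5.62, 2.93], [-6.44, -5.62, 2.93], [-6.44, -5.62, 2.93], [-6.44, -5.62, 2.93], [-6.44, -5.62, 2.93], [-6.44, -5.62, 2.93], [-6.44, -5.62, 2.93], [-6.44, -5.62, 2.93], [-6.44, -5.62, 2.93], [-6.44, -5.62, 2.93], [-6.44, -5.62, 2.93], [-6.44, -5.62, 2.93], [-6.44, -5.62, 2.93], [-6.44, -5.62, 2.93], [-6.44, -5.62, 2.93], [-6.44, -5.62, 2.93], [-6.44, -5.62, 2.93]], gripper=[0, 0, 0, 0, 0, 0, 0, 0, 0, 0, 0, 0, 0, 0, 0, 0, 0])

```text
clock: 12.65
position: [514.9, -1.1, 209.9]
ee_rot: [-0.463, -0.534, 0.534, 0.464]
contact_force: [0.5, -0.6, -2.8]
gripper_width: 25.1
```

```bash
python3 - <<'E'
from h import *
plan((515,-0.4,144),98.1)
print(st()['joints'].round(2))
E
```

```text
t [0.014, 1.318, -0.004] r [-0.003, -0.005, 0.0] pos [514.9  -1.1 209.9] F [ 0.5 -0.6 -2.8] w 25.1 t 12.65
[ 0.31  0.22 -0.29 -0.   -1.06 -0.17]
```

Emit:
jog_arm(translation=[[0, 0.6, 0], [0, 1.2, 0], [0, 1.32, 0], [0, 1.32, 0]], rot=[[0, 0, 0], [0, 0, 0], [0, 0, 0], [0, 0, 0]], gripper=[0, 0, 0, 0])

```text
clock: 13.05
position: [514.6, -1.6, 143.4]
ee_rot: [-0.463, -0.533, 0.535, 0.464]
contact_force: [-0.6, -0.7, -0.9]
gripper_width: 25.5
```

Emit:
jog_arm(translation=[[0, 0.06, 0], [0, 0.1, 0], [0, 0.1, 0]], rot=[[0, 0, 0], [0, 0, 0], [0, 0, 0]], gripper=[0, 0, 0])

```text
clock: 13.35
position: [515.0, -1.5, 139.1]
ee_rot: [-0.464, -0.533, 0.534, 0.464]
contact_force: [-1.1, -0.0, -1.8]
gripper_width: 25.5
```

Emit:
jog_arm(translation=[[0, 0.04, 0], [0, 0.08, 0], [0, 0.08, 0]], rot=[[0, 0, 0], [0, 0, 0], [0, 0, 0]], gripper=[0, 0, 0])

```text
clock: 13.65
position: [514.8, -1.5, 134.9]
ee_rot: [-0.463, -0.533, 0.534, 0.464]
contact_force: [-0.2, -0.1, -1.9]
gripper_width: 25.5
```

Emit:
jog_arm(translation=[[0, 0.04, 0], [0, 0.08, 0], [0, 0.08, 0]], rot=[[0, 0, 0], [0, 0, 0], [0, 0, 0]], gripper=[0, 0, 0])

```text
clock: 13.95
position: [514.5, -1.5, 130.5]
ee_rot: [-0.463, -0.533, 0.535, 0.464]
contact_force: [-0.3, -0.2, -1.7]
gripper_width: 25.2
```

Emit:
jog_arm(translation=[[0, 0.04, 0], [0, 0.08, 0], [0, 0.08, 0]], rot=[[0, 0, 0], [0, 0, 0], [0, 0, 0]], gripper=[0, 0, 0])

```text
clock: 14.25
position: [514.2, -1.6, 126.1]
ee_rot: [-0.463, -0.533, 0.535, 0.464]
contact_force: [0.1, -1.2, -1.3]
gripper_width: 25.3
```

Emit:
jog_arm(translation=[[0, 0.04, 0], [0, 0.08, 0], [0, 0.08, 0]], rot=[[0, 0, 0], [0, 0, 0], [0, 0, 0]], gripper=[0, 0, 0])

```text
clock: 14.55
position: [514.7, -1.6, 123.4]
ee_rot: [-0.463, -0.533, 0.535, 0.464]
contact_force: [-3.5, 1.9, 7.5]
gripper_width: 25.5
```

```bash
python3 - <<'E'
from h import *
plan((515,-0.4,144),98.1)
s=st();print(s['wrist_torque'])
q=R.from_quat(s['ee_rot']);print('tool units for sweep 10mm along strip and 1mm lower:',q.inv().apply([1.41,-9.9,0])/50,q.inv().apply([0,0,-1])/50,'minus x 1mm',q.inv().apply([-1,0,0])/50)
E
```

```text
t [0.022, -0.411, -0.008] r [-0.016, -0.002, -0.008] pos [514.7  -1.6 123.4] F [-3.5  1.9  7.5] w 25.5 t 14.55
[0.27997931 0.97864611 0.01635394]
tool units for sweep 10mm along strip and 1mm lower: [-1.99997974e-01  2.10980430e-04 -7.74480047e-05] [ 2.11157232e-05  1.99999376e-02 -4.52745952e-05] minus x 1mm [2.81240482e-03 4.18554614e-05 1.98012279e-02]
```

Emit:
jog_arm(translation=[[0, 0.02, 0.01], [-0.04, 0.02, 0.02], [-0.08, 0.02, 0.03], [-0.12, 0.02, 0.04], [-0.16, 0.02, 0.04]], rot=[[0, 0, 0], [0, 0, 0], [0, 0, 0], [0, 0, 0], [0, 0, 0]], gripper=[0, 0, 0, 0, 0])

```text
clock: 15.05
position: [515.9, -8.3, 124.3]
ee_rot: [0.464, 0.535, -0.533, -0.463]
contact_force: [-0.8, 4.8, 5.5]
gripper_width: 25.6
```

Emit:
jog_arm(translation=[[-0.05, 0.055, 0.05], [-0.1, 0.06, 0.06], [-0.15, 0.06, 0.06], [-0.2, 0.06, 0.06], [-0.24, 0.06, 0.06]], rot=[[0, 0, 0], [0, 0, 0], [0, 0, 0], [0, 0, 0], [0, 0, 0]], gripper=[0, 0, 0, 0, 0])

```text
clock: 15.55
position: [517.6, -18.5, 123.7]
ee_rot: [0.465, 0.538, -0.53, -0.461]
contact_force: [-1.7, 9.2, 7.7]
gripper_width: 25.5
```

```bash
python3 - <<'E'
from h import *
s=st();print(s['position'],s['contact_force'],s['wrist_torque'],(R.from_quat(s['ee_rot']).as_matrix()).round(3).tolist())
E
```

```text
[517.6203115  -18.49192657 123.73926249] [-1.68342453  9.18834702  7.70980611] [ 3.10109009  0.48639298 -0.06365748] [[-0.142, 0.012, -0.99], [0.99, 0.005, -0.142], [0.003, -1.0, -0.012]]
```

Emit:
jog_arm(translation=[[-0.06, 0.06, 0.07], [-0.11, 0.07, 0.08], [-0.16, 0.07, 0.09], [-0.2, 0.07, 0.1], [-0.24, 0.07, 0.1]], rot=[[0, 0, 0], [0, 0, 0], [0, 0, 0], [0, 0, 0], [0, 0, 0]], gripper=[0, 0, 0, 0, 0])

```text
clock: 16.05
position: [518.2, -29.0, 123.1]
ee_rot: [0.467, 0.542, -0.527, -0.459]
contact_force: [1.4, 6.4, 8.6]
gripper_width: 25.0
```

```bash
python3 - <<'E'
from h import *
s=st();print(s['position'],s['contact_force'],s['wrist_torque'],(R.from_quat(s['ee_rot']).as_matrix()).round(3).tolist())
E
```

```text
[518.24112447 -28.96462153 123.08101247] [1.35824731 6.39673668 8.63491075] [2.6218928  0.01111984 0.01447112] [[-0.143, 0.022, -0.989], [0.99, 0.008, -0.143], [0.005, -1.0, -0.023]]
```

```bash
cat >> h.py <<'E'
def line(s,z,rx=0):
    u=R.from_euler('z',98.1,degrees=True).apply([1,0,0])
    p=np.array([524,-86,0])+s*u; cur=(st()['position']-[524,-86,0])
    t=R.from_euler('z',8.1,degrees=True).inv().apply(cur)
    print('now s %.1f lateral %.1f'%(t[1],t[0]))
    p[2]=z; plan(p,98.1,R.from_rotvec(rx*u))
    print('torque',st()['wrist_torque'].round(2),'tooly',R.from_quat(st()['ee_rot']).as_matrix()[:,1].round(3))
E
python3 - <<'E'
from h import *
line(46,119.8)
line(46,119.8,0.01)
E
```

```text
now s 57.3 lateral 2.3
t [-0.226, 0.063, 0.049] r [0.163, 0.015, 0.036] pos [518.2 -29.  123.1] F [1.4 6.4 8.6] w 25.0 t 16.05
torque [2.62 0.01 0.01] tooly [ 0.022  0.008 -1.   ]
now s 57.3 lateral 2.3
t [-0.226, 0.063, 0.049] r [0.235, 0.016, 0.036] pos [518.2 -29.  123.1] F [1.4 6.4 8.6] w 25.0 t 16.05
torque [2.62 0.01 0.01] tooly [ 0.022  0.008 -1.   ]
```

Emit:
jog_arm(translation=[[-0.07, 0.07, 0.07], [-0.11, 0.075, 0.08], [-0.16, 0.075, 0.08], [-0.2, 0.075, 0.08], [-0.25, 0.075, 0.08]], rot=[[0.15, 0, 0.04], [0.2, 0, 0.04], [0.25, 0, 0.04], [0.25, 0, 0.04], [0.25, 0, 0.04]], gripper=[0, 0, 0, 0, 0])

```text
clock: 16.55
position: [520.6, -39.8, 121.9]
ee_rot: [0.462, 0.535, -0.535, -0.463]
contact_force: [2.5, 5.2, 5.9]
gripper_width: 25.2
```

```bash
python3 - <<'E'
from h import *
line(36,119.8)
E
```

```text
now s 46.3 lateral 3.1
t [-0.205, 0.043, 0.063] r [-0.003, 0.023, 0.009] pos [520.6 -39.8 121.9] F [2.5 5.2 5.9] w 25.2 t 16.55
torque [ 2.13 -0.55 -0.04] tooly [-0.001  0.001 -1.   ]
```

```bash
python3 - <<'E'
from h import *
np.set_printoptions(precision=1,suppress=True)
d=shot('top');im=np.mean([shot('top')['frame'].astype(float) for _ in range(3)],0)
ds=shot('scene');im2=np.mean([shot('scene')['frame'].astype(float) for _ in range(3)],0)
c=[]
for dd,i in((d,im),(ds,im2)):
    u,v=pix(dd,(522,-70,75)).astype(int);print(u-25,v-25)
    c.append(cv2.resize(i[v-25:v+25,u-25:u+25,::-1].astype(np.uint8),(400,400),interpolation=2))
cv2.imwrite('pics/sw.png',np.hstack(c))
E
```

```text
243 172
252 162
```

View pics/sw.png

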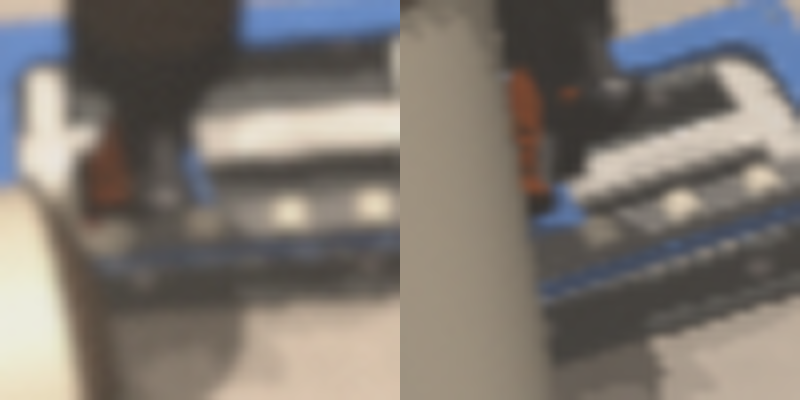

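```bash
python3 - <<'E'
from h import *
np.set_printoptions(precision=0,suppress=True)
s=st();q=R.from_quat(s['ee_rot'])
for cam,o in(('top',(243,172)),('scene',(252,162))):
    d=shot(cam)
    f=lambda l:((pix(d,s['position']+q.apply(l))-o+.5)*8)
    for n,l in (('tcp',(0,0,0)),('handle c top',(4.5,-44,13)),('handle near top L',(17.5,-44,13)),('near bottom L',(17.5,11,13)),('near bottom R',(-8.5,11,13)),('collar near L bottom',(21.5,21,17)),('collar R',(-12.5,21,17)),('shoe near L z0 flat',(13.5,62,16)),('shoe R',(-4.5,62,16)),('shoe endL',(22.5,57,16)),('shoe endR',(-13.5,57,16))):
        print(cam,n,f(l))
    for b in(60,20,-20):
        u=np.array([-.141,.99,0]);print('btn',b,(pix(d,np.array([524,-86,65])+b*u)-o+.5)*8)
E
```

```text
top tcp [146. 170.]
top handle c top [141. 154.]
top handle near top L [112. 157.]
top near bottom L [111. 209.]
top near bottom R [168. 204.]
top collar near L bottom [103. 227.]
top collar R [177. 220.]
top shoe near L z0 flat [119. 260.]
top shoe R [157. 257.]
top shoe endL [100. 258.]
top shoe endR [177. 250.]
btn 60 [115. 231.]
btn 20 [200. 222.]
btn -20 [285. 214.]
scene tcp [149. 148.]
scene handle c top [156. 100.]
scene handle near top L [128. 108.]
scene near bottom L [125. 197.]
scene near bottom R [178. 180.]
scene collar near L bottom [120. 221.]
scene collar R [190. 199.]
scene shoe near L z0 flat [133. 276.]
scene shoe R [169. 265.]
scene shoe endL [115. 275.]
scene shoe endR [188. 252.]
btn 60 [120. 249.]
btn 20 [201. 224.]
btn -20 [280. 199.]
```

Emit:
jog_arm(translation=[[0, -0.3, 0], [0, -1, 0], [0, -2, 0], [0, -2.5, 0]], rot=[[0, 0, 0], [0, 0, 0], [0, 0, 0], [0, 0, 0]], gripper=[0, 0, 0, 0])

```text
clock: 17.45
position: [522.2, -40.0, 251.0]
ee_rot: [0.464, 0.537, -0.533, -0.461]
contact_force: [0.3, -0.4, -0.7]
gripper_width: 25.7
```

```bash
python3 - <<'E'
from h import *
s=st();T=R.from_quat([-0.275,-0.126,0.398,0.866]);q=R.from_quat(s['ee_rot'])
print((q.inv().apply(np.array([384.6,-510,300])-s['position'])/50).round(2),(np.degrees((q.inv()*T).as_rotvec())/8).round(2),s['contact_force'],s['clock'])
E
```

```text
[-8.9  -1.    4.08] [ 6.45  5.65 -2.9 ] [ 0.29927055 -0.43115914 -0.73689205] 17.45
```

Emit:
jog_arm(translation=[[-8.9, -1, 4.08], [-8.9, -1, 4.08], [-8.9, -1, 4.08], [-8.9, -1, 4.08], [-8.9, -1, 4.08], [-8.9, -1, 4.08], [-8.9, -1, 4.08], [-8.9, -1, 4.08], [-8.9, -1, 4.08], [-8.9, -1, 4.08], [-8.9, -1, 4.08], [-8.9, -1, 4.08], [-8.9, -1, 4.08], [-8.9, -1, 4.08]], rot=[[6.45, 5.65, -2.9], [6.45, 5.65, -2.9], [6.45, 5.65, -2.9], [6.45, 5.65, -2.9], [6.45, 5.65, -2.9], [6.45, 5.65, -2.9], [6.45, 5.65, -2.9], [6.45, 5.65, -2.9], [6.45, 5.65, -2.9], [6.45, 5.65, -2.9], [6.45, 5.65, -2.9], [6.45, 5.65, -2.9], [6.45, 5.65, -2.9], [6.45, 5.65, -2.9]], gripper=[0, 0, 0, 0, 0, 0, 0, 0, 0, 0, 0, 0, 0, 0])

```text
clock: 18.85
position: [385.4, -508.8, 300.6]
ee_rot: [-0.276, -0.127, 0.399, 0.865]
contact_force: [-0.0, -0.2, -2.3]
gripper_width: 25.1
```

```bash
cat > red.py <<'E'
from h import *
np.set_printoptions(precision=1,suppress=True)
def pt(d,uv,s):  # ray ∩ tool plane z=0, in tool coords
    q=R.from_quat(s['ee_rot']);w=q.inv().apply(att(d).apply(np.linalg.inv(np.array(d['mtx']))@[*uv,1]));o=q.inv().apply(np.array(d['xyz'])-s['position'])
    return (o-w*o[2]/w[2])
def red(im,d,s,cam):
    q=R.from_quat(s['ee_rot']);c=pix(d,s['position']+q.apply((0,35,0))).astype(int);W=14
    k=im[c[1]-W:c[1]+W,c[0]-W:c[0]+W].astype(float)
    m=((k[...,0]>1.8*k[...,1])&(k[...,1]<1.35*k[...,2]+5)&(k[...,0]>110)).astype(np.uint8)
    n,l,stt,cen=cv2.connectedComponentsWithStats(m)
    for i in range(1,n):
        if stt[i,4]>3:
            uv=cen[i]+c-W; print(cam,'red area',stt[i,4],uv,'tool',pt(d,uv,s))
E
python3 - <<'E'
from red import *
s=st();print(s['position'],s['ee_rot'].round(3),s['clock'])
out=[]
s0=dict(s);s0['position']=np.array([384.68,-509.94,301.6]);s0['ee_rot']=np.array([-0.275,-0.126,0.398,0.866])
for cam in('scene','top'):
    d=shot(cam);im=np.mean([shot(cam)['frame'].astype(float) for _ in range(3)],0)
    print('old');red(np.load('pics/t3_%s.npy'%cam),d,s0,cam)
    print('new');red(im,d,s,cam)
    u,v=pix(d,s['position']+R.from_quat(s['ee_rot']).apply((0,25,0))).astype(int);print(u-22,v-22)
    out.append(cv2.resize(im[v-22:v+22,u-22:u+22,::-1].astype(np.uint8),(400,400),interpolation=2))
cv2.imwrite('pics/v4.png',np.hstack(out))
E
```

```text
[ 385.4 -508.8  300.6] [-0.3 -0.1  0.4  0.9] 18.85
old
scene red area 13 [416.6 155.8] tool [ 5.  42.4  0. ]
new
scene red area 13 [411.2 153.2] tool [22.5 38.3  0. ]
397 129
old
top red area 12 [398.9 220.7] tool [ 4.4 43.1  0. ]
new
top red area 11 [394.5 215.8] tool [23.2 38.5  0. ]
381 195
```

View pics/v4.png

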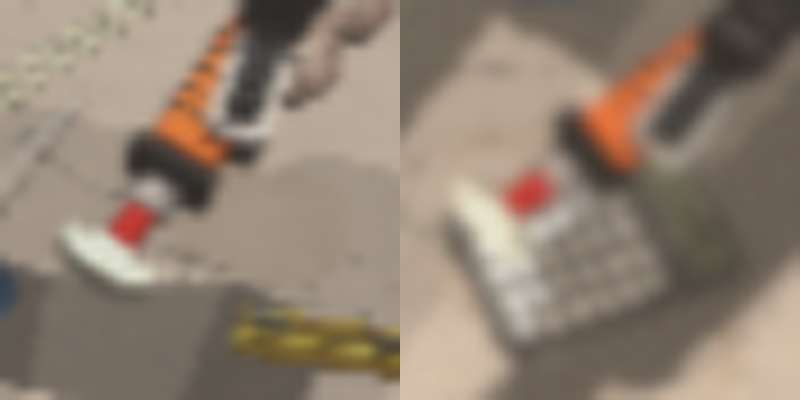

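```bash
python3 - <<'E'
from h import *
d=shot('scene');dt=shot('top');im=cv2.imread('pics/scene1.png').astype(float)
for p in((430,-260),(430,-240),(420,-280),(440,-300)):
    u,v=pix(d,(*p,20)).astype(int);k=im[v-10:v+11,u-9:u+10];print(p,u,v,k.mean((0,1)),k.std((0,1)), 'top now',(lambda c:(c,dt['frame'][c[1]-8:c[1]+9,c[0]-8:c[0]+9].std((0,1))))(pix(dt,(*p,20)).astype(int)))
phi=np.radians(98.1);u=np.array([np.cos(phi),np.sin(phi),0]);ax=np.array([-np.sin(phi),np.cos(phi),0])
P=np.array([430,-260,0.])
for z in(64.2+70,64.2):plan(P-10.4*u+[0,0,z],98.1,R.from_rotvec(np.radians(17.3)*ax))
E
```

```text
(430, -260) 334 205 [156.15789474 172.66165414 187.95238095] [1.54063801 1.56826557 1.71539925] top now (array([318, 227]), array([15.47635946, 13.97270651, 12.35571678]))
(430, -240) 329 206 [155.82706767 172.34586466 187.57393484] [1.76364545 1.85317629 2.02216349] top now (array([313, 227]), array([24.97332205, 22.46020575, 19.90694339]))
(420, -280) 340 206 [156.18546366 172.70426065 187.95989975] [1.42152773 1.45017738 1.59836884] top now (array([323, 230]), array([12.43201023, 11.22493376, 10.00829866]))
(440, -300) 343 201 [156.31578947 172.88721805 188.17293233] [1.64690834 1.72547245 1.94863082] top now (array([328, 225]), array([13.22376457, 11.86850505, 10.48089061]))
t [4.248, 3.878, -1.314] r [-7.286, -4.649, 4.798] pos [ 384.5 -509.8  299.9] F [ 0.1 -0.2 -1.8] w 25.0 t 19.35
t [4.249, 4.686, -2.457] r [-7.286, -4.649, 4.798] pos [ 384.5 -509.8  299.9] F [ 0.1 -0.2 -1.8] w 25.0 t 19.35
```

Emit:
jog_arm(translation=[[4.25, 3.88, -1.31], [4.25, 3.88, -1.31], [4.25, 3.88, -1.31], [4.25, 3.88, -1.31], [4.25, 3.88, -1.31], [4.25, 3.88, -1.31], [4.25, 3.88, -1.31], [4.25, 3.88, -1.31], [4.25, 3.88, -1.31], [4.25, 3.88, -1.31], [4.25, 3.88, -1.31], [4.25, 3.88, -1.31]], rot=[[-7.29, -4.65, 4.8], [-7.29, -4.65, 4.8], [-7.29, -4.65, 4.8], [-7.29, -4.65, 4.8], [-7.29, -4.65, 4.8], [-7.29, -4.65, 4.8], [-7.29, -4.65, 4.8], [-7.29, -4.65, 4.8], [-7.29, -4.65, 4.8], [-7.29, -4.65, 4.8], [-7.29, -4.65, 4.8], [-7.29, -4.65, 4.8]], gripper=[0, 0, 0, 0, 0, 0, 0, 0, 0, 0, 0, 0])

```text
clock: 20.55
position: [431.8, -270.4, 135.1]
ee_rot: [-0.539, -0.458, 0.597, 0.378]
contact_force: [1.7, -0.0, -1.3]
gripper_width: 25.5
```

```bash
cat > pl.py <<'E'
from h import *
import sys
phi=np.radians(98.1);u=np.array([np.cos(phi),np.sin(phi),0]);ax=np.array([-np.sin(phi),np.cos(phi),0])
plan(np.array([430,-260,0.])-10.4*u+[0,0,float(sys.argv[1])],98.1,R.from_rotvec(np.radians(17.3)*ax))
E
python3 pl.py 65
```

```text
t [0.42, 1.337, 0.009] r [0.006, -0.006, -0.005] pos [ 431.8 -270.4  135.1] F [ 1.7 -0.  -1.3] w 25.5 t 20.55
```

Emit:
jog_arm(translation=[[0.2, 0.67, 0], [0.4, 1.27, 0], [0.42, 1.33, 0], [0.42, 1.34, 0]], rot=[[0, 0, 0], [0, 0, 0], [0, 0, 0], [0, 0, 0]], gripper=[0, 0, 0, 0])

```text
clock: 20.95
position: [433.0, -271.3, 65.4]
ee_rot: [-0.539, -0.458, 0.598, 0.378]
contact_force: [0.4, -0.2, -1.4]
gripper_width: 25.2
```

```bash
python3 pl.py 62.5
```

```text
t [0.04, 0.047, 0.028] r [0.002, -0.012, -0.013] pos [ 433.  -271.3   65.4] F [ 0.4 -0.2 -1.4] w 25.2 t 20.95
```

Emit:
jog_arm(translation=[[0.01, 0.025, 0], [0.02, 0.05, 0], [0.02, 0.05, 0], [0.02, 0.05, 0]], rot=[[0, 0, 0], [0, 0, 0], [0, 0, 0], [0, 0, 0]], gripper=[0, 0, 0, 0])

```text
clock: 21.35
position: [433.7, -271.8, 64.2]
ee_rot: [-0.54, -0.457, 0.597, 0.377]
contact_force: [0.2, -2.0, 4.6]
gripper_width: 25.6
```

Emit:
jog_arm(translation=[[0, 0, 0], [0, 0, 0], [0, 0, 0], [0, 0, 0], [0, -0.4, 0], [0, -1.2, 0], [0, -2, 0], [0, -2.6, 0]], rot=[[0, 0, 0], [0, 0, 0], [0, 0, 0], [0, 0, 0], [0, 0, 0], [0, 0, 0], [0, 0, 0], [0, 0, 0]], gripper=[0.6, 1, 1, 1, 1, 1, 1, 1])

```text
clock: 22.15
position: [428.7, -232.1, 190.2]
ee_rot: [-0.541, -0.458, 0.597, 0.376]
contact_force: [0.7, 0.2, 0.4]
gripper_width: 85.3
```

```bash
python3 - <<'E'
from h import *
np.set_printoptions(precision=1,suppress=True)
for cam in('scene','top'):
    d=shot(cam);print(cam,find(cam,d,'presser')[:3])
    im=d['frame'].astype(float);cv2.imwrite('pics/af_%s.png'%cam,d['frame'][:,:,::-1])
    u,v=pix(d,(432,-262,60)).astype(int);W=22
    k=im[v-W:v+W,u-W:u+W];m=(k[...,0]>1.5*k[...,1])&(k[...,1]>1.2*k[...,2])&(k[...,0]>90)
    ys,xs=np.nonzero(m);print('orange',len(xs),(xs.mean()+u-W,ys.mean()+v-W,xs.min()+u-W,xs.max()+u-W,ys.min()+v-W,ys.max()+v-W) if len(xs) else '', 'pred top',pix(d,(432,-262,108)),'hbot',pix(d,(432,-262,52)),'base',pix(d,(432,-262,0)))
E
```

```text
scene [(array([ 425.2, -256. ,   57.9]), 0.51)]
orange 93 (np.float64(336.5483870967742), np.float64(194.4516129032258), np.int64(333), np.int64(341), np.int64(188), np.int64(202)) pred top [337.8 188.7] hbot [335.7 199.3] base [333.8 208.7]
top [(array([ 427.4, -263.3,   59.3]), 0.46)]
orange 52 (np.float64(322.5), np.float64(220.3653846153846), np.int64(320), np.int64(326), np.int64(216), np.int64(226)) pred top [322.  218.4] hbot [320.  224.2] base [318.2 229.3]
```

```bash
python3 - <<'E'
from h import *
plan((432.2,-261.5,175),8.1)
E
```

```text
t [-0.474, 0.429, -0.001] r [1.735, 11.14, -1.699] pos [ 428.  -232.7  188.3] F [-0.2  0.3 -0.2] w 85.2 t 22.35
```

Emit:
jog_arm(translation=[[-0.47, 0.43, 0], [-0.47, 0.43, 0], [-0.47, 0.43, 0], [-0.47, 0.43, 0], [-0.47, 0.43, 0], [-0.47, 0.43, 0], [-0.47, 0.43, 0], [-0.47, 0.43, 0], [-0.47, 0.43, 0], [-0.47, 0.43, 0], [-0.47, 0.43, 0], [-0.47, 0.43, 0], [-0.47, 0.43, 0]], rot=[[1.74, 11.14, -1.7], [1.74, 11.14, -1.7], [1.74, 11.14, -1.7], [1.74, 11.14, -1.7], [1.74, 11.14, -1.7], [1.74, 11.14, -1.7], [1.74, 11.14, -1.7], [1.74, 11.14, -1.7], [1.74, 11.14, -1.7], [1.74, 11.14, -1.7], [1.74, 11.14, -1.7], [1.74, 11.14, -1.7], [1.74, 11.14, -1.7]], gripper=[1, 1, 1, 1, 1, 1, 1, 1, 1, 1, 1, 1, 1])

```text
clock: 23.65
position: [431.2, -261.6, 173.5]
ee_rot: [-0.705, -0.049, 0.051, 0.706]
contact_force: [0.5, -0.3, 0.3]
gripper_width: 85.6
```

```bash
python3 - <<'E'
from h import *
plan((432.2,-261.5,58),8.1)
print(st()['joints'].round(2))
E
```

```text
t [0.028, 2.311, -0.004] r [-0.009, 0.005, -0.023] pos [ 431.2 -261.6  173.5] F [ 0.5 -0.3  0.3] w 85.6 t 23.65
[-0.22  0.24 -0.37 -0.   -0.97 -1.21]
```

Emit:
jog_arm(translation=[[0.03, 1, 0], [0.03, 2, 0], [0.03, 2.31, 0], [0.03, 2.31, 0], [0.03, 2.31, 0], [0.03, 2.31, 0], [0.03, 2.31, 0], [0.03, 2.31, 0], [0.03, 2.31, 0], [0.03, 2.31, 0], [0.03, 2.31, 0]], rot=[[0, 0, 0], [0, 0, 0], [0, 0, 0], [0, 0, 0], [0, 0, 0], [0, 0, 0], [0, 0, 0], [0, 0, 0], [0, 0, 0], [0, 0, 0], [0, 0, 0]], gripper=[1, 1, 1, 1, 0, 0, 0, 0, 0, 0, 0])

```text
clock: 24.75
position: [432.9, -261.5, 58.7]
ee_rot: [-0.705, -0.05, 0.051, 0.705]
contact_force: [-0.3, -0.3, 4.5]
gripper_width: 25.1
```

```bash
python3 - <<'E'
from h import *
# above strip start: s=89 via line coordinates
u=np.array([-.141,.99,0]);p=np.array([523.8,-86,0])+88*u
plan((p[0],p[1],190),8.1);s=st();print(p,s['wrist_torque'])
E
```

```text
t [2.294, -2.628, 4.977] r [-0.003, 0.008, -0.012] pos [ 432.9 -261.5   58.7] F [-0.3 -0.3  4.5] w 25.1 t 24.75
[511.392   1.12    0.   ] [ 0.08213706 -0.06842337  0.03561716]
```

Emit:
jog_arm(translation=[[0, -1, 0], [0, -2, 0], [0.8, -2.6, 1], [2.3, -2.6, 5], [2.3, -2.6, 5], [2.3, -2.6, 5], [2.3, -2.6, 5], [2.3, -2.6, 5], [2.3, -2.6, 5], [2.3, -2.6, 5], [2.3, -2.6, 5]], rot=[[0, 0, 0], [0, 0, 0], [0, 0, 0], [0, 0, 0], [0, 0, 0], [0, 0, 0], [0, 0, 0], [0, 0, 0], [0, 0, 0], [0, 0, 0], [0, 0, 0]], gripper=[0, 0, 0, 0, 0, 0, 0, 0, 0, 0, 0])

```text
clock: 25.85
position: [510.6, 1.6, 187.8]
ee_rot: [-0.705, -0.049, 0.051, 0.705]
contact_force: [-1.4, 0.5, -2.6]
gripper_width: 25.2
```

```bash
cat >> h.py <<'E'
def line2(s,z,lat=0,lead=0,M=(523.8,-86,0)):
    """now / move to strip coordinate s, TCP z; lead tilts about stand x"""
    w=R.from_euler('z',8.1,degrees=True);x=st();c=w.inv().apply(x['position']-M)
    print('now lat %.1f s %.1f z %.1f'%tuple(c),'F strip axes',w.inv().apply(x['contact_force']).round(1),'M',w.inv().apply(x['wrist_torque']).round(2),'tooly',w.inv().apply(R.from_quat(x['ee_rot']).as_matrix()[:,1]).round(3))
    plan(w.apply([lat,s,z])+M,8.1,R.from_rotvec(lead*w.apply([1,0,0])))
E
python3 -c "
from h import *
line2(87,123)"
```

```text
now lat -0.7 s 88.6 z 187.8 F strip axes [-1.3  0.7 -2.6] M [-0.03 -0.07 -0.01] tooly [-0.004  0.    -1.   ]
t [0.019, 1.296, -0.031] r [-0.002, 0.001, -0.027] pos [510.6   1.6 187.8] F [-1.4  0.5 -2.6] w 25.2 t 25.85
```

Emit:
jog_arm(translation=[[0, 0.7, 0], [0.01, 1.2, 0], [0.01, 1.28, 0], [0.01, 1.28, 0]], rot=[[0, 0, 0], [0, 0, 0], [0, 0, 0], [0, 0, 0]], gripper=[0, 0, 0, 0])

```text
clock: 26.25
position: [510.5, 0.5, 123.5]
ee_rot: [0.706, 0.048, -0.051, -0.705]
contact_force: [-0.4, 0.3, -2.2]
gripper_width: 25.3
```

Emit:
jog_arm(translation=[[0, 0.04, 0], [0, 0.07, 0], [0, 0.07, 0]], rot=[[0, 0, 0], [0, 0, 0], [0, 0, 0]], gripper=[0, 0, 0])

```text
clock: 26.55
position: [510.9, 0.5, 120.7]
ee_rot: [0.705, 0.048, -0.051, -0.705]
contact_force: [0.1, 0.1, -2.6]
gripper_width: 25.3
```

```bash
python3 -c "
from h import *
line2(87,118)"
```

```text
now lat -0.6 s 87.5 z 120.7 F strip axes [ 0.1  0.1 -2.6] M [ 0.    0.01 -0.  ] tooly [-0.004 -0.    -1.   ]
t [0.013, 0.054, -0.009] r [0.0, -0.01, -0.028] pos [5.109e+02 5.000e-01 1.207e+02] F [ 0.1  0.1 -2.6] w 25.3 t 26.55
```

Not touching yet; another 4 mm.

Emit:
jog_arm(translation=[[0, 0.04, 0], [0, 0.08, 0], [0, 0.08, 0]], rot=[[0, 0, 0], [0, 0, 0], [0, 0, 0]], gripper=[0, 0, 0])

```text
clock: 26.85
position: [511.1, 0.5, 118.3]
ee_rot: [0.706, 0.049, -0.051, -0.705]
contact_force: [-3.7, 0.9, 8.8]
gripper_width: 25.7
```

```bash
python3 -c "
from h import *
line2(87,118)"
```

```text
now lat -0.4 s 87.5 z 118.3 F strip axes [-3.6  1.4  8.8] M [ 0.38  1.26 -0.01] tooly [-0.003 -0.001 -1.   ]
t [0.008, 0.005, -0.009] r [0.004, -0.004, -0.023] pos [5.111e+02 5.000e-01 1.183e+02] F [-3.7  0.9  8.8] w 25.7 t 26.85
```

Emit:
jog_arm(translation=[[-0.01, 0.04, -0.04], [-0.02, 0.045, -0.08], [-0.03, 0.045, -0.12], [-0.04, 0.045, -0.16], [-0.05, 0.045, -0.2], [-0.05, 0.045, -0.24]], rot=[[0, 0, 0], [0, 0, 0], [0, 0, 0], [0, 0, 0], [0, 0, 0], [0, 0, 0]], gripper=[0, 0, 0, 0, 0, 0])

```text
clock: 27.45
position: [513.5, -9.6, 118.7]
ee_rot: [-0.705, -0.052, 0.048, 0.706]
contact_force: [-1.3, 6.3, 9.3]
gripper_width: 25.0
```

```bash
python3 -c "
from h import *
line2(66,116)"
```

```text
now lat 0.5 s 77.0 z 118.7 F strip axes [-0.4  6.4  9.3] M [ 2.23  0.04 -0.04] tooly [ 0.006  0.001 -1.   ]
t [-0.011, 0.055, -0.221] r [-0.01, 0.006, 0.042] pos [513.5  -9.6 118.7] F [-1.3  6.3  9.3] w 25.0 t 27.45
```

Emit:
jog_arm(translation=[[-0.05, 0.045, -0.06], [-0.06, 0.05, -0.1], [-0.06, 0.05, -0.14], [-0.06, 0.05, -0.18], [-0.06, 0.05, -0.22], [-0.06, 0.05, -0.26]], rot=[[0, 0, 0.05], [0, 0, 0.06], [0, 0, 0.06], [0, 0, 0.06], [0, 0, 0.06], [0, 0, 0.06]], gripper=[0, 0, 0, 0, 0, 0])

```text
clock: 28.05
position: [515.7, -20.4, 119.1]
ee_rot: [-0.704, -0.053, 0.048, 0.707]
contact_force: [-0.4, 7.9, 9.1]
gripper_width: 25.3
```

```bash
python3 -c "
from h import *
line2(54,116)"
```

```text
now lat 1.3 s 66.1 z 119.1 F strip axes [0.7 7.9 9.1] M [2.55 0.12 0.03] tooly [ 0.007  0.004 -1.   ]
t [-0.026, 0.061, -0.242] r [-0.027, 0.017, 0.05] pos [515.7 -20.4 119.1] F [-0.4  7.9  9.1] w 25.3 t 28.05
```

```bash
cat >> red.py <<'E'
def col(cam):
    s=st();q=R.from_quat(s['ee_rot']);d=shot(cam);im=d['frame'].astype(float)
    c=pix(d,s['position']+q.apply((0,20,0))).astype(int);W=18
    k=im[c[1]-W:c[1]+W,c[0]-W:c[0]+W]
    r,g,b=k[...,0],k[...,1],k[...,2]
    for n,m in(('red',(r>2.2*g)&(g<1.4*b+4)&(r>50)),('orange',(r>1.7*g)&(g>1.4*b)&(r>60))):
        ys,xs=np.nonzero(m)
        if len(xs)<3: print(cam,n,len(xs));continue
        P=[]
        for x,y in zip(xs,ys):
            w=q.inv().apply(att(d).apply(np.linalg.inv(np.array(d['mtx']))@[x+c[0]-W,y+c[1]-W,1]));o=q.inv().apply(np.array(d['xyz'])-s['position']);P.append((o-w*(o[0]+(13 if n=='orange' else 5))/w[0])[1:])
        P=np.array(P);print(cam,n,len(xs),'tool y,z mean',P.mean(0),'min',P.min(0),'max',P.max(0))
E
python3 -c "
from red import *
col('scene');col('top')"
```

```text
scene red 0
scene orange 7 tool y,z mean [-46.9   0.5] min [-52.   -3.3] max [-40.5   4.4]
top red 0
top orange 16 tool y,z mean [-58.5   0.1] min [-70.1  -6.9] max [-44.6   7.4]
```

Emit:
jog_arm(translation=[[-0.07, 0.05, -0.07], [-0.09, 0.055, -0.11], [-0.1, 0.055, -0.15], [-0.1, 0.055, -0.19], [-0.1, 0.055, -0.23], [-0.1, 0.055, -0.27]], rot=[[-0.03, 0.02, 0.06], [-0.04, 0.02, 0.1], [-0.04, 0.02, 0.1], [-0.04, 0.02, 0.1], [-0.04, 0.02, 0.1], [-0.04, 0.02, 0.1]], gripper=[0, 0, 0, 0, 0, 0])

```text
clock: 28.75
position: [516.6, -32.9, 119.4]
ee_rot: [0.706, 0.051, -0.049, -0.705]
contact_force: [-0.5, 7.2, 9.6]
gripper_width: 24.9
```

```bash
python3 -c "
from h import *
line2(42,116)
s=st();q=R.from_quat(s['ee_rot']);c=[]
np.set_printoptions(precision=0,suppress=True)
for cam in('top','scene'):
    d=shot(cam);im=np.mean([shot(cam)['frame'].astype(float) for _ in range(3)],0)
    p=pix(d,s['position']+q.apply((0,35,0))).astype(int);o=p-16
    k=im[p[1]-16:p[1]+16,p[0]-16:p[0]+16,::-1];k=255*np.clip(k/200,0,1)**.6
    c.append(cv2.resize(k.astype(np.uint8),(400,400),interpolation=2))
    f=lambda l:(pix(d,s['position']+q.apply(l))-o+.5)*12.5
    for n,l in(('handle bot',(-13,7,0)),('collar bot L/R',(-17,16.7,17)),('',(-17,16.7,-17)),('shoe near flat L/R',(-16,57,9)),('',(-16,57,-9)),('shoe ends',(-16,52,18)),('',(-16,52,-18))):print(cam,n,f(l))
    w=R.from_euler('z',8.1,degrees=True)
    for b in(60,20):print('btn',b,(pix(d,w.apply([0,b,64])+[523.8,-86,0])-o+.5)*12.5)
cv2.imwrite('pics/sw2.png',np.hstack(c))
"
```

```text
now lat 0.3 s 53.6 z 119.4 F strip axes [0.6 7.2 9.6] M [ 2.46 -0.04 -0.02] tooly [ 0.003 -0.001 -1.   ]
t [-0.007, 0.067, -0.231] r [0.006, 0.008, 0.023] pos [516.6 -32.9 119.4] F [-0.5  7.2  9.6] w 24.9 t 28.75
top handle bot [221. 218.]
top collar bot L/R [165. 250.]
top  [280. 238.]
top shoe near flat L/R [190. 300.]
top  [250. 294.]
top shoe ends [160. 296.]
top  [280. 284.]
btn 60 [193. 250.]
btn 20 [325. 237.]
scene handle bot [232. 175.]
scene collar bot L/R [181. 226.]
scene  [291. 191.]
scene shoe near flat L/R [202. 310.]
scene  [259. 292.]
scene shoe ends [174. 308.]
scene  [288. 272.]
btn 60 [188. 267.]
btn 20 [314. 228.]
```

View pics/sw2.png

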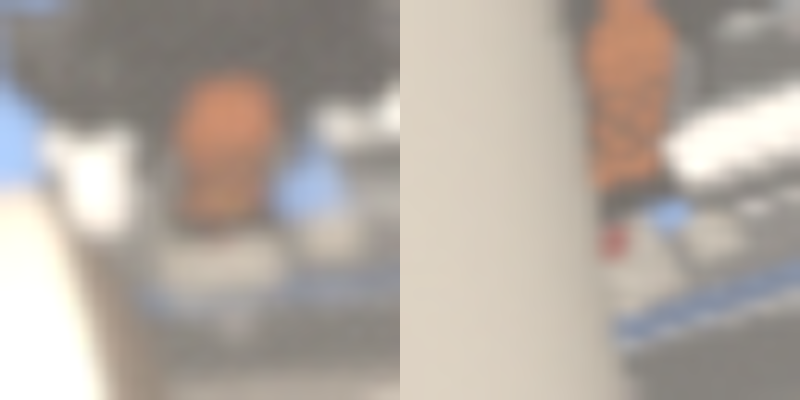

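Emit:
jog_arm(translation=[[-0.09, 0.055, -0.07], [-0.1, 0.055, -0.11], [-0.1, 0.055, -0.15], [-0.1, 0.055, -0.19], [-0.1, 0.055, -0.23], [-0.1, 0.055, -0.27], [-0.1, 0.055, -0.31], [-0.1, 0.055, -0.34]], rot=[[0, 0.01, 0.07], [0, 0.01, 0.08], [0, 0.01, 0.08], [0, 0.01, 0.08], [0, 0.01, 0.08], [0, 0.01, 0.08], [0, 0.01, 0.08], [0, 0.01, 0.08]], gripper=[0, 0, 0, 0, 0, 0, 0, 0])

```text
clock: 29.95
position: [517.5, -48.3, 119.6]
ee_rot: [-0.705, -0.051, 0.05, 0.706]
contact_force: [-1.2, 12.1, 9.8]
gripper_width: 25.2
```

```bash
python3 -c "
from h import *
line2(22,116)"
```

```text
now lat -0.9 s 38.2 z 119.6 F strip axes [ 0.5 12.2  9.8] M [ 4.24  0.07 -0.05] tooly [ 0.002  0.001 -1.   ]
t [0.018, 0.071, -0.325] r [-0.007, 0.006, 0.012] pos [517.5 -48.3 119.6] F [-1.2 12.1  9.8] w 25.2 t 29.95
```

Emit:
jog_arm(translation=[[-0.08, 0.06, -0.09], [-0.08, 0.065, -0.13], [-0.08, 0.065, -0.17], [-0.08, 0.065, -0.21], [-0.08, 0.065, -0.25], [-0.08, 0.065, -0.29]], rot=[[-0.01, 0.01, 0.06], [-0.01, 0.01, 0.06], [-0.01, 0.01, 0.06], [-0.01, 0.01, 0.06], [-0.01, 0.01, 0.06], [-0.01, 0.01, 0.06]], gripper=[0, 0, 0, 0, 0, 0])

```text
clock: 30.55
position: [519.4, -60.6, 119.7]
ee_rot: [-0.705, -0.052, 0.049, 0.706]
contact_force: [-1.9, 8.7, 11.6]
gripper_width: 25.0
```

```bash
python3 -c "
from h import *
line2(12,116)"
```

```text
now lat -0.7 s 25.8 z 119.7 F strip axes [-0.6  8.9 11.6] M [3.28 0.04 0.06] tooly [ 0.004  0.001 -1.   ]
t [0.014, 0.074, -0.276] r [-0.011, 0.009, 0.028] pos [519.4 -60.6 119.7] F [-1.9  8.7 11.6] w 25.0 t 30.55
```

Emit:
jog_arm(translation=[[-0.08, 0.06, -0.08], [-0.08, 0.06, -0.12], [-0.08, 0.06, -0.16], [-0.08, 0.06, -0.2], [-0.08, 0.06, -0.24], [-0.08, 0.06, -0.28], [-0.08, 0.06, -0.32]], rot=[[-0.01, 0.01, 0.07], [-0.01, 0.01, 0.07], [-0.01, 0.01, 0.07], [-0.01, 0.01, 0.07], [-0.01, 0.01, 0.07], [-0.01, 0.01, 0.07], [-0.01, 0.01, 0.07]], gripper=[0, 0, 0, 0, 0, 0, 0])

```text
clock: 31.25
position: [521.5, -74.9, 120.1]
ee_rot: [-0.705, -0.052, 0.049, 0.706]
contact_force: [-0.7, 8.2, 12.0]
gripper_width: 25.2
```

```bash
python3 -c "
from h import *
line2(0,116)"
```

```text
now lat -0.7 s 11.3 z 120.1 F strip axes [ 0.4  8.2 12. ] M [3.03 0.03 0.01] tooly [ 0.004  0.001 -1.   ]
t [0.014, 0.081, -0.227] r [-0.01, 0.01, 0.031] pos [521.5 -74.9 120.1] F [-0.7  8.2 12. ] w 25.2 t 31.25
```

Emit:
jog_arm(translation=[[-0.08, 0.06, -0.08], [-0.08, 0.06, -0.12], [-0.08, 0.06, -0.16], [-0.08, 0.06, -0.2], [-0.08, 0.06, -0.24], [-0.08, 0.06, -0.28], [-0.08, 0.06, -0.32]], rot=[[-0.01, 0.01, 0.07], [-0.01, 0.01, 0.07], [-0.01, 0.01, 0.07], [-0.01, 0.01, 0.07], [-0.01, 0.01, 0.07], [-0.01, 0.01, 0.07], [-0.01, 0.01, 0.07]], gripper=[0, 0, 0, 0, 0, 0, 0])

```text
clock: 31.95
position: [523.3, -88.5, 120.3]
ee_rot: [-0.704, -0.052, 0.049, 0.706]
contact_force: [-1.9, 15.5, 12.6]
gripper_width: 25.2
```

```bash
python3 -c "
from h import *
line2(-15,116)"
```

```text
now lat -0.8 s -2.4 z 120.3 F strip axes [ 0.3 15.6 12.6] M [4.99 0.05 0.03] tooly [ 0.005  0.003 -1.   ]
t [0.016, 0.086, -0.252] r [-0.018, 0.006, 0.033] pos [523.3 -88.5 120.3] F [-1.9 15.5 12.6] w 25.2 t 31.95
```

Emit:
jog_arm(translation=[[-0.08, 0.06, -0.09], [-0.08, 0.06, -0.12], [-0.08, 0.06, -0.15], [-0.08, 0.06, -0.18], [-0.08, 0.06, -0.21], [-0.08, 0.06, -0.24], [-0.08, 0.06, -0.27]], rot=[[-0.02, 0.01, 0.07], [-0.02, 0.01, 0.07], [-0.02, 0.01, 0.07], [-0.02, 0.01, 0.07], [-0.02, 0.01, 0.07], [-0.02, 0.01, 0.07], [-0.02, 0.01, 0.07]], gripper=[0, 0, 0, 0, 0, 0, 0])

```text
clock: 32.65
position: [524.9, -100.0, 120.8]
ee_rot: [-0.705, -0.052, 0.049, 0.706]
contact_force: [-0.9, 9.1, 13.0]
gripper_width: 25.7
```

```bash
python3 -c "
from h import *
line2(-25,116)"
```

```text
now lat -0.8 s -14.0 z 120.8 F strip axes [ 0.4  9.2 13. ] M [ 3.18  0.05 -0.  ] tooly [ 0.005  0.001 -1.   ]
t [0.016, 0.097, -0.22] r [-0.007, 0.009, 0.035] pos [ 524.9 -100.   120.8] F [-0.9  9.1 13. ] w 25.7 t 32.65
```

Emit:
jog_arm(translation=[[-0.08, 0.055, -0.08], [-0.08, 0.05, -0.12], [-0.08, 0.05, -0.16], [-0.08, 0.05, -0.2], [-0.08, 0.05, -0.24], [-0.08, 0.05, -0.28], [-0.08, 0.05, -0.32]], rot=[[-0.01, 0.01, 0.07], [-0.01, 0.01, 0.07], [-0.01, 0.01, 0.07], [-0.01, 0.01, 0.07], [-0.01, 0.01, 0.07], [-0.01, 0.01, 0.07], [-0.01, 0.01, 0.07]], gripper=[0, 0, 0, 0, 0, 0, 0])

```text
clock: 33.35
position: [526.7, -114.6, 121.6]
ee_rot: [-0.705, -0.052, 0.049, 0.705]
contact_force: [-2.1, 9.1, 11.6]
gripper_width: 25.2
```

```bash
python3 -c "
from h import *
line2(-40,116)"
```

```text
now lat -1.2 s -28.7 z 121.6 F strip axes [-0.8  9.3 11.6] M [3.04 0.   0.05] tooly [ 0.004  0.    -1.   ]
t [0.023, 0.112, -0.226] r [-0.001, 0.01, 0.031] pos [ 526.7 -114.6  121.6] F [-2.1  9.1 11.6] w 25.2 t 33.35
```

Next, onto button 4, slowly.

Emit:
jog_arm(translation=[[-0.07, 0.05, -0.08], [-0.07, 0.05, -0.12], [-0.07, 0.05, -0.16], [-0.07, 0.05, -0.2], [-0.07, 0.055, -0.24], [-0.07, 0.055, -0.27], [-0.07, 0.055, -0.3]], rot=[[0, 0.01, 0.07], [0, 0.01, 0.07], [0, 0.01, 0.07], [0, 0.01, 0.07], [0, 0.01, 0.07], [0, 0.01, 0.07], [0, 0.01, 0.07]], gripper=[0, 0, 0, 0, 0, 0, 0])

```text
clock: 34.05
position: [528.4, -127.6, 121.9]
ee_rot: [-0.705, -0.051, 0.049, 0.706]
contact_force: [-1.2, 13.6, 12.0]
gripper_width: 25.2
```

```bash
python3 -c "
from h import *
line2(-54,116)"
```

```text
now lat -1.3 s -41.8 z 121.9 F strip axes [ 0.7 13.6 12. ] M [ 4.7  -0.03 -0.02] tooly [ 0.003  0.002 -1.   ]
t [0.026, 0.118, -0.244] r [-0.013, 0.006, 0.023] pos [ 528.4 -127.6  121.9] F [-1.2 13.6 12. ] w 25.2 t 34.05
```

Emit:
jog_arm(translation=[[-0.06, 0.06, -0.09], [-0.06, 0.06, -0.12], [-0.06, 0.06, -0.15], [-0.06, 0.06, -0.18], [-0.06, 0.06, -0.22], [-0.06, 0.06, -0.26], [-0.06, 0.06, -0.3]], rot=[[-0.01, 0.01, 0.06], [-0.01, 0.01, 0.06], [-0.01, 0.01, 0.06], [-0.01, 0.01, 0.06], [-0.01, 0.01, 0.06], [-0.01, 0.01, 0.06], [-0.01, 0.01, 0.06]], gripper=[0, 0, 0, 0, 0, 0, 0])

```text
clock: 34.75
position: [530.7, -140.7, 122.4]
ee_rot: [-0.705, -0.051, 0.049, 0.706]
contact_force: [-1.3, 9.5, 12.5]
gripper_width: 25.4
```

```bash
python3 -c "
from h import *
line2(-68,116)"
```

```text
now lat -0.9 s -55.1 z 122.4 F strip axes [ 0.1  9.6 12.5] M [3.46 0.11 0.  ] tooly [ 0.003  0.001 -1.   ]
t [0.017, 0.128, -0.259] r [-0.009, 0.009, 0.023] pos [ 530.7 -140.7  122.4] F [-1.3  9.5 12.5] w 25.4 t 34.75
```

Emit:
jog_arm(translation=[[-0.07, 0.055, -0.08], [-0.07, 0.055, -0.12], [-0.07, 0.055, -0.16], [-0.07, 0.055, -0.2], [-0.07, 0.055, -0.24], [-0.07, 0.055, -0.28], [-0.07, 0.055, -0.32], [-0.07, 0.055, -0.36]], rot=[[-0.01, 0.01, 0.06], [-0.01, 0.01, 0.06], [-0.01, 0.01, 0.06], [-0.01, 0.01, 0.06], [-0.01, 0.01, 0.06], [-0.01, 0.01, 0.06], [-0.01, 0.01, 0.06], [-0.01, 0.01, 0.06]], gripper=[0, 0, 0, 0, 0, 0, 0, 0])

```text
clock: 35.55
position: [532.8, -157.3, 123.0]
ee_rot: [-0.705, -0.051, 0.049, 0.705]
contact_force: [-1.1, 9.8, 12.2]
gripper_width: 25.5
```

```bash
python3 -c "
from h import *
line2(-88,116)"
```

```text
now lat -1.1 s -71.8 z 123.0 F strip axes [ 0.3  9.9 12.2] M [ 3.15 -0.04 -0.03] tooly [ 0.003  0.    -1.   ]
t [0.021, 0.139, -0.324] r [-0.001, 0.008, 0.022] pos [ 532.8 -157.3  123. ] F [-1.1  9.8 12.2] w 25.5 t 35.55
```

Emit:
jog_arm(translation=[[-0.07, 0.055, -0.08], [-0.07, 0.055, -0.12], [-0.07, 0.055, -0.16], [-0.07, 0.055, -0.2], [-0.07, 0.055, -0.24], [-0.07, 0.055, -0.28], [-0.07, 0.055, -0.32], [-0.07, 0.055, -0.36], [-0.07, 0.055, -0.4]], rot=[[-0.01, 0.01, 0.06], [-0.01, 0.01, 0.06], [-0.01, 0.01, 0.06], [-0.01, 0.01, 0.06], [-0.01, 0.01, 0.06], [-0.01, 0.01, 0.06], [-0.01, 0.01, 0.06], [-0.01, 0.01, 0.06], [-0.01, 0.01, 0.06]], gripper=[0, 0, 0, 0, 0, 0, 0, 0, 0])

```text
clock: 36.45
position: [535.2, -175.9, 123.6]
ee_rot: [0.706, 0.051, -0.049, -0.705]
contact_force: [-1.1, 9.0, 12.3]
gripper_width: 25.5
```

```bash
python3 -c "
from h import *
line2(-88,190)"
```

```text
now lat -1.4 s -90.6 z 123.6 F strip axes [ 0.1  9.1 12.3] M [ 3.23 -0.04  0.  ] tooly [ 0.003 -0.001 -1.   ]
t [0.031, -1.327, 0.051] r [0.009, 0.009, 0.019] pos [ 535.2 -175.9  123.6] F [-1.1  9.  12.3] w 25.5 t 36.45
```

Emit:
jog_arm(translation=[[0, -0.3, 0], [0, -1, 0], [0, -1.7, 0]], rot=[[0, 0, 0], [0, 0, 0], [0, 0, 0]], gripper=[0, 0, 0])

```text
clock: 36.75
position: [534.7, -175.6, 209.1]
ee_rot: [0.706, 0.051, -0.05, -0.705]
contact_force: [0.6, -0.8, -1.6]
gripper_width: 25.6
```

```bash
python3 - <<'E'
from h import *
np.set_printoptions(precision=0,suppress=True)
D={c:shot(c) for c in('scene','top')}
w=R.from_euler('z',8.1,degrees=True)
for xy in((-60,-205),(-60,-190),(-100,-200),(-20,-200),(20,-200)):
    p=w.apply([*xy,0])+[579.5,-78,0]
    for f,c in(('af_scene','scene'),('scene1','scene'),('af_top','top'),('top1','top')):
        im=cv2.imread('pics/%s.png'%f).astype(float);u,v=pix(D[c],(p[0],p[1],5)).astype(int);k=im[v-9:v+10,u-9:u+10];print(xy,p[:2],f,u,v,k.mean((0,1)),k.std((0,1)))
plan((w.apply([-60,-205,0])+[579.5,-78,0])[:2].tolist()+[150],8.1)
E
```

```text
(-60, -205) [ 549. -289.] af_scene 329 184 [142. 160. 182.] [37. 35. 34.]
(-60, -205) [ 549. -289.] scene1 329 184 [144. 160. 174.] [22. 24. 26.]
(-60, -205) [ 549. -289.] af_top 324 200 [140. 158. 176.] [45. 51. 57.]
(-60, -205) [ 549. -289.] top1 324 200 [169. 191. 212.] [8. 9. 9.]
(-60, -190) [ 547. -275.] af_scene 325 185 [156. 173. 190.] [20. 19. 15.]
(-60, -190) [ 547. -275.] scene1 325 185 [136. 151. 164.] [25. 26. 29.]
(-60, -190) [ 547. -275.] af_top 320 201 [117. 132. 146.] [53. 60. 67.]
(-60, -190) [ 547. -275.] top1 320 201 [168. 191. 211.] [ 9. 10. 11.]
(-100, -200) [ 509. -290.] af_scene 333 191 [121. 140. 169.] [45. 43. 38.]
(-100, -200) [ 509. -290.] scene1 333 191 [156. 173. 188.] [3. 3. 3.]
(-100, -200) [ 509. -290.] af_top 325 210 [142. 163. 187.] [42. 45. 50.]
(-100, -200) [ 509. -290.] top1 325 210 [164. 189. 208.] [17. 19. 19.]
(-20, -200) [ 588. -279.] af_scene 323 177 [157. 173. 189.] [15. 17. 19.]
(-20, -200) [ 588. -279.] scene1 323 177 [127. 142. 155.] [22. 23. 25.]
(-20, -200) [ 588. -279.] af_top 321 191 [122. 138. 154.] [51. 57. 62.]
(-20, -200) [ 588. -279.] top1 321 191 [170. 192. 212.] [2. 3. 3.]
(20, -200) [ 627. -273.] af_scene 318 170 [153. 168. 182.] [25. 28. 31.]
(20, -200) [ 627. -273.] scene1 318 170 [122. 138. 150.] [13. 15. 16.]
(20, -200) [ 627. -273.] af_top 319 182 [130. 148. 165.] [41. 45. 48.]
(20, -200) [ 627. -273.] top1 319 182 [169. 190. 211.] [2. 2. 2.]
t [-0.133, 1.298, -2.26] r [0.039, 0.018, 0.103] pos [ 538. -176.  214.] F [ 1.  0. -2.] w 25.0 t 36.85
```

```bash
python3 - <<'E'
from h import *
im=cv2.imread('pics/top1.png').astype(float);d=shot('top');u,v=pix(d,(569,-287,5)).astype(int);print(im[v-8:v+9,u-8:u+9].std((0,1)))
plan((569,-287,90),8.1)
E
```

```text
[1.99111423 2.22388811 2.38985896]
t [0.302, 2.437, -2.286] r [0.019, 0.011, 0.067] pos [ 536.6 -175.8  211.4] F [-0.3  0.1 -2.7] w 25.1 t 36.9
```

Emit:
jog_arm(translation=[[0.1, 0, -0.9], [0.2, 0.2, -1.8], [0.3, 1, -2.28], [0.3, 1.8, -2.28], [0.3, 2.43, -2.28], [0.3, 2.43, -2.28], [0.3, 2.43, -2.28]], rot=[[0.02, 0.01, 0.07], [0.02, 0.01, 0.07], [0.02, 0.01, 0.07], [0.02, 0.01, 0.07], [0.02, 0.01, 0.07], [0.02, 0.01, 0.07], [0.02, 0.01, 0.07]], gripper=[0, 0, 0, 0, 0, 0, 0])

```text
clock: 37.6
position: [568.7, -286.8, 89.5]
ee_rot: [-0.705, -0.049, 0.051, 0.705]
contact_force: [0.1, -0.3, -1.3]
gripper_width: 25.2
```

```bash
python3 - <<'E'
from h import *
np.set_printoptions(precision=1,suppress=True)
plan((569,-287,59.8),8.1)
# presser tilt check: orange/red in tool frame
from red import col
col('scene');col('top')
E
```

```text
t [0.008, 0.594, -0.006] r [-0.002, 0.006, -0.019] pos [ 568.7 -286.8   89.5] F [ 0.1 -0.3 -1.3] w 25.2 t 37.6
scene red 0
scene orange 10 tool y,z mean [-44.3   2.8] min [-52.4  -5. ] max [-32.8   8.2]
top red 0
top orange 12 tool y,z mean [-54.1  -0.2] min [-68.4  -5.3] max [-35.9   6.1]
```

Emit:
jog_arm(translation=[[0.01, 0.3, 0], [0.01, 0.55, 0], [0.01, 0.6, 0], [0.01, 0.6, 0]], rot=[[0, 0, 0], [0, 0, 0], [0, 0, 0], [0, 0, 0]], gripper=[0, 0, 0, 0])

```text
clock: 38.1
position: [570.3, -286.7, 61.4]
ee_rot: [0.706, 0.051, -0.05, -0.705]
contact_force: [0.0, -0.1, -1.8]
gripper_width: 25.0
```

Emit:
jog_arm(translation=[[0, 0.02, 0], [0, 0.03, 0], [0, 0.03, 0]], rot=[[0, 0, 0], [0, 0, 0], [0, 0, 0]], gripper=[0, 0, 0])

```text
clock: 38.4
position: [570.5, -286.8, 60.1]
ee_rot: [0.706, 0.051, -0.05, -0.705]
contact_force: [0.3, -0.2, -2.8]
gripper_width: 25.3
```

Emit:
jog_arm(translation=[[0, 0.02, 0], [0, 0.04, 0], [0, 0.04, 0]], rot=[[0, 0, 0], [0, 0, 0], [0, 0, 0]], gripper=[0, 0, 0])

```text
clock: 38.7
position: [570.8, -286.9, 59.0]
ee_rot: [0.706, 0.051, -0.05, -0.705]
contact_force: [-0.5, 1.0, 3.7]
gripper_width: 25.5
```

Emit:
jog_arm(translation=[[0, 0, 0], [0, 0, 0], [0, 0, 0], [0, 0, 0], [0, -0.3, 0], [0, -1, 0], [0, -2, 0], [0, -3, 0], [0, -3.4, 0]], rot=[[0, 0, 0], [0, 0, 0], [0, 0, 0], [0, 0, 0], [0, 0, 0], [0, 0, 0], [0, 0, 0], [0, 0, 0], [0, 0, 0]], gripper=[0.7, 0.7, 0.7, 0.7, 0.7, 0.7, 0.7, 0.7, 0.7])

```text
clock: 39.6
position: [572.4, -287.7, 235.4]
ee_rot: [0.708, 0.055, -0.047, -0.703]
contact_force: [-0.2, 0.2, 0.3]
gripper_width: 59.8
```

```bash
python3 - <<'E'
from h import *
# retreat toward the left so cameras see presser and strip
plan((430,200,320),8.1)
E
```

```text
t [-1.404, -1.78, 10.049] r [0.052, 0.017, 0.076] pos [ 572.4 -287.7  235.4] F [-0.2  0.2  0.3] w 59.8 t 39.6
```

Emit:
jog_arm(translation=[[-1.4, -1.78, 10], [-1.4, -1.78, 10], [-1.4, -1.78, 10], [-1.4, -1.78, 10], [-1.4, -1.78, 10], [-1.4, -1.78, 10], [-1.4, -1.78, 10], [-1.4, -1.78, 10], [-1.4, -1.78, 10], [-1.4, -1.78, 10], [-1.4, -1.78, 10], [-1.4, -1.78, 10], [-1.4, -1.78, 10]], rot=[[0, 0, 0], [0, 0, 0], [0, 0, 0], [0, 0, 0], [0, 0, 0], [0, 0, 0], [0, 0, 0], [0, 0, 0], [0, 0, 0], [0, 0, 0], [0, 0, 0], [0, 0, 0], [0, 0, 0]], gripper=[0.7, 0.7, 0.7, 0.7, 0.7, 0.7, 0.7, 0.7, 0.7, 0.7, 0.7, 0.7, 0.7])

```text
clock: 40.9
position: [430.4, 197.2, 319.7]
ee_rot: [0.708, 0.055, -0.047, -0.703]
contact_force: [-0.1, 0.1, 0.4]
gripper_width: 59.7
```

```bash
python3 - <<'E'
from h import *
np.set_printoptions(precision=1,suppress=True)
w=R.from_euler('z',8.1,degrees=True)
out=[]
for cam in('scene','top'):
    d=shot(cam);im=np.mean([shot(cam)['frame'].astype(float) for _ in range(3)],0)
    print(cam,find(cam,d,'presser')[:3], [ (t,[ (c.round(),s) for c,s in find(cam,d,t)[:1]]) for t in('chilli_jar','tape_roll')])
    u,v=pix(d,(570.5,-287,60)).astype(int);W=18;k=im[v-W:v+W,u-W:u+W]
    m=(k[...,0]>1.5*k[...,1])&(k[...,1]>1.2*k[...,2])&(k[...,0]>90);ys,xs=np.nonzero(m)
    print('orange',len(xs),xs.mean()+u-W,ys.mean()+v-W,'pred top/bot of handle',pix(d,(570.5,-287,108)),pix(d,(570.5,-287,52)))
    # button brightness
    for b in(80,60,40,20,0,-20,-40,-60,-80):
        z=62+(85-b)*.04
        p=pix(d,w.apply([0,b,z+1])+[523.8,-86,0]).round().astype(int);q=im[p[1]-2:p[1]+3,p[0]-2:p[0]+3].mean(2);print(b,p,q.max().round(),q.min().round())
    u,v=pix(d,(535,-150,60)).astype(int)
    out.append(cv2.resize(im[v-45:v+45,u-60:u+60,::-1].astype(np.uint8),(400,300),interpolation=2))
cv2.imwrite('pics/final.png',np.hstack(out))
E
```

```text
scene [] [('chilli_jar', [(array([ 441., -396.,   60.]), 0.75)]), ('tape_roll', [(array([ 636., -449.,   29.]), 0.75)])]
orange 0 nan nan pred top/bot of handle [330.  161.1] [328.2 171.8]
80 [261 195] 71.0 65.0
60 [267 193] 79.0 72.0
40 [272 191] 83.0 78.0
20 [277 189] 94.0 82.0
0 [282 188] 102.0 72.0
-20 [287 186] 185.0 72.0
-40 [292 184] 210.0 164.0
-60 [296 183] 208.0 201.0
-80 [301 181] 205.0 197.0
top [(array([ 565.7, -283.3,   64.9]), 0.72)] [('chilli_jar', [(array([ 450., -401.,   84.]), 0.9)]), ('tape_roll', [(array([ 648., -450.,   33.]), 0.8)])]
orange 55 327.07272727272726 186.1818181818182 pred top/bot of handle [327.6 184. ] [325.5 190.6]
80 [252 201] 186.0 116.0
60 [257 201] 178.0 112.0
40 [262 200] 158.0 116.0
20 [268 199] 178.0 131.0
0 [273 199] 155.0 117.0
-20 [278 198] 185.0 122.0
-40 [283 197] 157.0 107.0
-60 [289 197] 178.0 121.0
-80 [294 196] 209.0 104.0<stdin>:10: RuntimeWarning: Mean of empty slice.
  ret = ret.dtype.type(ret / rcount)
```

```bash
python3 - <<'E'
from h import *
np.set_printoptions(precision=2,suppress=True)
old=cv2.imread('pics/st.png')[:,:400];f=lambda a:cv2.cvtColor(a,cv2.COLOR_BGR2GRAY).astype(float)
im=np.mean([shot('top')['frame'].astype(float) for _ in range(5)],0)[131:231,204:304,::-1].astype(np.uint8)
new=cv2.resize(im,(400,400),interpolation=cv2.INTER_CUBIC)
for n,(u,v) in zip('1234',[(215,278),(258,273),(301,268),(343,265)]):
    r=[]
    for a in(f(old),f(new)):
        k=a[v-12:v+16,u-14:u+15];w=np.clip(k-np.percentile(k,60),0,None);yy,xx=np.mgrid[:k.shape[0],:k.shape[1]]
        r.append(((w*xx).sum()/w.sum()/4,(w*yy).sum()/w.sum()/4,k.max(),w.sum()/1000))
    print(n,'old u,v,max,sum',np.array(r[0]),'new',np.array(r[1]))
for u,v in((150,220),(240,240),(300,175)):   # fixed references
    t=f(old)[v-16:v+16,u-16:u+16].astype(np.float32);m=cv2.matchTemplate(f(new)[v-24:v+24,u-24:u+24].astype(np.float32),t,cv2.TM_CCOEFF_NORMED);print('ref shift px',(np.array(cv2.minMaxLoc(m)[3])-8)/4,m.max())
E
```

```text
1 old u,v,max,sum [  3.41   3.   226.     8.89] new [  3.49   3.31 184.     3.73]
2 old u,v,max,sum [  3.45   3.26 226.     8.41] new [  3.11   3.58 184.     3.65]
3 old u,v,max,sum [  3.3    3.52 225.     8.6 ] new [  3.29   3.99 189.     4.25]
4 old u,v,max,sum [  3.36   3.32 226.     9.49] new [  3.4    3.68 184.     4.01]
ref shift px [0. 0.] 0.99869496
ref shift px [0. 0.] 0.99925447
ref shift px [0. 0.] 0.999656
```

```bash
python3 -c "
from h import *
print(job_done(),st()['clock'])"
```

```text
the job is handed in; nothing more can be done
the job is handed in; nothing more can be done
```

I pressed the strip in one full pass, from stand y = +87 mm at the yellow end to about -90 mm. The presser is now standing on the bench beside the stand, and I handed the job in at about 41 s.

**False start:** my first sweep went from the yellow end to just past button 1, at about 7–11 N. There the presser turned about 17° in the jaws, so I lifted off. I stood it on the bench, gripped it again across the other pair of sides and began a new pass from the yellow end. Button 1 may therefore have been partly pressed before the full pass.

**Force:** during the full pass the downward force was about 11–15 N at every reading, corrected for the presser's weight. Readings came only at the end of each 0.6–1.2 s step, so peaks between them are not recorded. Drag along the strip rose to 15.6 N at the lip of button 3. The highest combined force I read was about 21.5 N, against the limit of about 25 N.

**Last checks:**
- **Buttons:** in the top camera all four changed alike. They are lower and much dimmer, while fixed points on the stand did not move. That points to all four being home, but the button travel itself was not measured.
- **Presser:** the top camera shows it upright where I let go, at about (570, -287) mm. In the scene camera it could not be found; I think the arm was in the way there.
- **Other things:** the tape roll is where it was to within a few mm. The chilli jar was found at about its rough starting position, within the 3 cm to which I knew it. I did not re-measure the tub or the garlic, and the arm went nowhere near them at bench height.

I had used up the picture limit by the end, so these final checks are from numbers alone, without a last look.

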